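Put up the counter rail and hang the dippers

TASK

Put the rail back on its stand by the stove: slide its plain end through the eyes of both posts, starting at the post on the robot's left, until its cross-handle is fully home against that post. Then hang every dipper that stands on the counter by its hook over the rail, clear of the counter and still, without pushing aside or tipping over anything else on the counter.

Things in the scene. Friction and masses are not known exactly. Their poses are not given: they have to be found in the camera images.
- stand: Fixed rail stand: dark wooden base 90 x 160 x 14 mm with two upright steel posts (40 mm wide in x, 10 mm thick in y, 242 mm tall) centred at y = +55 and -55 mm. Each has a square eye 16 x 16 mm right through along y, centre 220 mm above the counter. Origin: centre of the base's underside; z up; turned by up to 0.1 rad.
- eye_near (a point): Centre of the +y post's eye at its outer (+y) face, where the rail goes in, travelling along the stand's -y. Axes as the stand's.
- eye_far (a point): Centre of the -y post's eye at its outer (-y) face. Axes as the stand's.
- rest: Fixed bamboo drying rest: two saddles 70 mm (x) x 20 mm (y) x 30 mm high at y = +100 and -100 mm, joined by a flat 8 mm slat. The rail bar lies across the saddles. Origin: centre of the underside.
- rail: Loose steel rail: square tube 12 x 12 mm, 400 mm long along its y, 0.18 kg. The -y end is plain; at the +y end a cross-handle 46 (x) x 12 x 12 mm forms a T, too wide for the eyes. Origin: mid-length on the underside (axis at z = 6 mm); centre of mass 15 mm towards the handle. Starts flat on the rest, plain end towards world -y.
- rail_tip (a point): Plain end of the rail, on the tube axis (200 mm from the origin). Axes as the rail's.
- rail_collar (a point): Inner face of the rail's cross-handle, on the tube axis (188 mm from the origin): it meets the post at eye_near when the rail is fully home (the play in the eyes then lets the free end sag by about 0.035 rad). A hung dipper that is knocked swings for some seconds. Axes as the rail's.
- dipper0: Loose steel dipper, 0.12 kg (may be absent): cup of radius 25, height 50 mm, upright on the counter, +x within 0.6 rad of world +x. A strap (18 mm wide in y, 4 thick) rises from the rim at -x and bends into a hook over the cup: U open downward, outer x -15 to 15 mm, top z 130, arch inside z 126; short leg at +x ends at z 100, leaving a 50 mm gap to the rim. Origin: centre of base, z up.
- hook0 (a point): Middle of the inside of dipper0's hook arch, the point that rests on the rail's upper face.
- dipper1: Loose steel dipper, 0.12 kg (may be absent): cup of radius 27, height 50 mm, upright on the counter, +x within 0.6 rad of world +x. A strap (18 mm wide in y, 4 thick) rises from the rim at -x and bends into a hook over the cup: U open downward, outer x -15 to 15 mm, top z 130, arch inside z 126; short leg at +x ends at z 100, leaving a 50 mm gap to the rim. Origin: centre of base, z up.
- hook1 (a point): Middle of the inside of dipper1's hook arch, the point that rests on the rail's upper face.
- dipper2: Loose steel dipper, 0.12 kg (may be absent): cup of radius 29, height 50 mm, upright on the counter, +x within 0.6 rad of world +x. A strap (18 mm wide in y, 4 thick) rises from the rim at -x and bends into a hook over the cup: U open downward, outer x -15 to 15 mm, top z 130, arch inside z 126; short leg at +x ends at z 100, leaving a 50 mm gap to the rim. Origin: centre of base, z up.
- hook2 (a point): Middle of the inside of dipper2's hook arch, the point that rests on the rail's upper face.
- dipper3: Loose steel dipper, 0.12 kg (may be absent): cup of radius 31, height 50 mm, upright on the counter, +x within 0.6 rad of world +x. A strap (18 mm wide in y, 4 thick) rises from the rim at -x and bends into a hook over the cup: U open downward, outer x -15 to 15 mm, top z 130, arch inside z 126; short leg at +x ends at z 100, leaving a 50 mm gap to the rim. Origin: centre of base, z up.
- hook3 (a point): Middle of the inside of dipper3's hook arch, the point that rests on the rail's upper face.
- canister: Closed blue ceramic canister, radius 50 mm, 130 mm tall, loose; a bystander to leave alone. Origin: centre of the underside.
- stopper: Glass cruet stopper, 32 mm wide, 50 mm tall, loose; a bystander to leave alone. Origin: centre of the underside.
- pepper_mill: Dark wooden pepper mill, 56 mm wide, 170 mm tall, loose; a bystander to leave alone. Origin: centre of the underside.
- cruet: Green glass cruet, radius 32 mm, 170 mm tall, loose; a bystander to leave alone. Origin: centre of the underside.
- salt_dish: White salt dish, radius 35 mm, 35 mm tall, loose; a bystander to leave alone. Origin: centre of the underside.
There are look-alikes about, which are no part of the job. Leave any blue look-alike of the dipper2 alone. Leave any pink look-alike of the dipper3 alone.

How it is judged:
By the outcome, as a careful person would: the job done as asked, in the order asked, and still so for the second after the job is handed in, with the robot touching nothing.
Of dipper0, dipper1, dipper2, dipper3 only 2 to 4 are there at a start; the rules pass over those that are not, and their reading is None.
At some moment in a run one of dipper0, dipper1, dipper2, dipper3 may be knocked a few centimetres aside while the robot is not near it.
It also fails if it takes over 210 s, if anything falls off the work surface, if the arm or the gripper's body presses on something with over 40 N, if the wrist force passes 120 N, or if a joint passes its speed limit or range.

ROBOT

A 7-joint arm with a two-finger parallel gripper is mounted at the origin on the work surface. World frame = base frame: x ahead of the robot, y to its left, z up, the work surface at z = 0. Lengths are in m, angles in degrees, forces in N, time in s.
With the tool pointing down it reaches from about 0.4 to 0.9 m from the base axis. Payload 5.5 kg.
Tool frame: the origin (TCP) lies at the very end of the fingers, on their centre line; the grasp point (between the pads) lies 19 mm behind it; z points along the fingers, y is the line along which they close (so a half turn about z gives the same grasp; the last joint's range is limited). The gripper opens to 85 mm and grips with 20 to 120 N. Pads are 22 mm wide; open, the fingers measure 114 mm over their backs; the gripper's body (76 mm by 85 mm) begins 54 mm behind the grasp point. The pads swing forward as they close: fully open they stand 13 mm farther back than shut.
Start: joints at [82.116, 28.699, -24.465, 88.831, 12.651, 65.22, -12.049], TCP at [0.254, -0.598, 0.231] pointing down, gripper open.
Joint ranges: [-164.97, 164.97], [-17.58, 116.51], [-87.97, 89.64], [11.32, 138.91], [-80.73, 260.73], [10.89, 115.49], [-147.41, 147.41]. Speed limits (degrees/s): [147.25, 147.25, 180, 180, 180, 180, 180].

INTERFACE

Orientations are given as [roll, pitch, yaw] about the fixed x, y, z axes, in that order (R = Rz(yaw) Ry(pitch) Rx(roll)).
In Python, from station import telemetry, eyes, arm, cut_out gives the robot as it stands.
- The arm moves only by the tool play_rows, never from a script. Its argument "targets" is a list that holds one entry, the list of rows, each a list of 7 numbers: the shift along the tool's x, y, z in m, then the turn, a rotation vector about the tool's x, y, z in units of 5 degrees (1.0 is 5 degrees), then the opening, from -1 (shut) to 1 (fully open). A call has 1 to 5 rows; each row shifts and turns the commanded pose from where the row before left it, along the tool's axes as they then stand; what a row does not reach is not made up. A row lasts 1/10 s, in which the tool goes at most 50 mm and 8.59 degrees, less where a joint would pass 70% of its speed; a pose out of reach is approached as far as the arm can. A call with a gripper value outside its range is refused whole. The fingers move at their own pace and stop on an object; "force" is the grip in N (left out, the last holds). Time passes only in rows, so rows that do not move let the fingers close. It gives the time, the measured TCP pose, the force, the opening and the grip force at its end, in the units of the state.
- telemetry.observe(): the state, without advancing time (a new reading comes with each control period).
- eyes.capture(name): name is "side" or "top"; returns a dict with "color" (420x560x3 uint8, red, green, blue), "fx", "fy", "cx", "cy" (pixels), "cam_to_world" (4x4, takes a point from camera to world coordinates). Camera axes: x right, y down, z forward; pixel columns grow to the right and rows downward; lengths in m; the calibration is good to about 2 mm. A picture is of the moment at which its call begins. There is no depth.
- arm.sign_off(): hands the job in; it is judged then, once.
Trained networks look in the newest picture that a camera, given by its name, has taken for a name from the list of things; names that differ only in an ending like _2 or _b are one class to them, and where a whole thing is asked for, a point or a joint stands for the part that bears it (a point fixed in the world has none). Each returns a list of dicts, best first, with "conf" (0 to 1); they miss things now and then, are a little off and sometimes report something else, mostly with a low value. They report only what shows in the picture. A call takes as long as a camera call. They do not tell look-alikes from the thing itself.
- cut_out(thing, camera): "region" (420x560 bool, what is visible of it) and "bbox" ([left, top, right, bottom] in pixels, round what is visible of it).
The state is a dict: "time": time; "q": joint angles; "joint_velocities": joint speeds; "joint_efforts": joint torques, N m; "eef_pos": TCP position; "tcp_rot": TCP orientation; "contact_force": force on the tool from outside, world axes, zero at the start; "ft_torque": the same for the moment, N m; "gripper_width": opening from 0.0 (shut) to 1.0 (fully open); "grasp_force": force on a finger pad.
Only numpy, scipy, OpenCV 4.12 (cv2) and the standard library are available. Lean on these libraries where they do the work, as an engineer would, in place of code of your own. Each camera call takes 0.05 s, during which the arm holds its last target. There are 200 camera calls.

## Working session

There is one attempt and no reset: what is moved stays moved. The work goes in short steps, Python scripts to look and compute and a tool call to move; the robot and the scene stay as the last step left them, time stands still between calls to the robot, and variables do not carry over. Pictures are saved under pics/ and viewed, at most 14 in all, crops included, and the job is handed in when it is done.

Besides the shell and the picture viewer there is one more tool, called after "Request:" as name(argument=value, ...), one argument or row to a line, values as JSON. play_rows: Moves the arm, as the interface text tells. Its arguments: {"type":"object","properties":{"targets":{"type":"array"},"force":{"type":"number"}},"required":["targets"]}

```bash
mkdir -p pics; ls; python3 - <<'E'
from station import telemetry, eyes, arm, cut_out
import cv2
print(telemetry.observe())
for n in("side","top"):
    c=eyes.capture(n); print(n,c["fx"],c["fy"],c["cx"],c["cy"],c["cam_to_world"].tolist() if hasattr(c["cam_to_world"],'tolist') else c["cam_to_world"])
    cv2.imwrite(f"pics/{n}0.png",c["color"][:,:,::-1])
E
```

```text
pics
{'time': 0.0, 'q': array([ 82.11524217,  28.7547236 , -24.45389787,  88.89262781,
        12.65205354,  65.22151215, -12.04899998]), 'joint_velocities': array([ 0.03655646, -0.01971988, -0.0127012 ,  0.03122555,  0.1246873 ,
       -0.00421088, -0.04780756]), 'joint_efforts': array([ 1.14843457e-03, -5.69515872e+01, -5.81589326e+00, -2.80940545e+01,
        1.07295180e-02,  1.21440148e-02, -1.18382249e-05]), 'eef_pos': array([ 0.25328821, -0.597842  ,  0.23024182]), 'tcp_rot': array([-1.79885047e+02, -2.80008448e-03,  2.29696425e+01]), 'contact_force': array([ 0.46056339, -0.26705581, -0.85257067]), 'ft_torque': array([0.03200846, 0.0114131 , 0.0034757 ]), 'grasp_force': 0.0, 'gripper_width': 1.0013243871903734}
side 516.6275380275578 516.6275380275578 264.90681952988797 212.4423387371615 [[-0.9391833013132902, -0.2510719022704937, 0.23430242513585994, 0.24912138067682524], [-0.34316308722777444, 0.6599383264448578, -0.6683715290566041, 0.9567570654564936], [0.013184160897549141, -0.7081273227177693, -0.7059616651929421, 1.0553928102778214], [0.0, 0.0, 0.0, 1.0]]
top 465.64099022709627 465.64099022709627 275.9512830558822 212.2645888976973 [[0.027047210682807403, -0.982738443620803, 0.18301256739372165, 0.28299408786975316], [-0.9995723784298304, -0.02455302899183341, 0.0158810908774534, 0.09163974319204594], [-0.011113445658821214, -0.18336384648312729, -0.982982294412519, 1.490635369102144], [0.0, 0.0, 0.0, 1.0]]
```

View pics/side0.png

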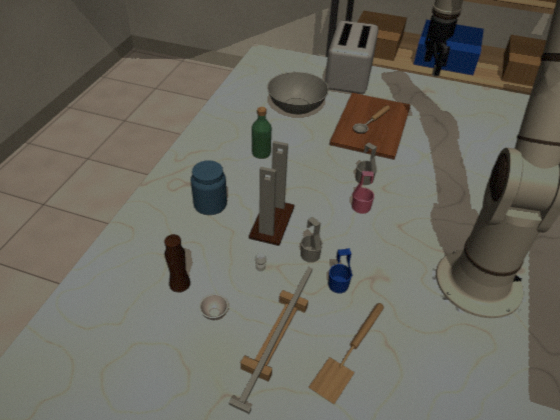

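View pics/top0.png

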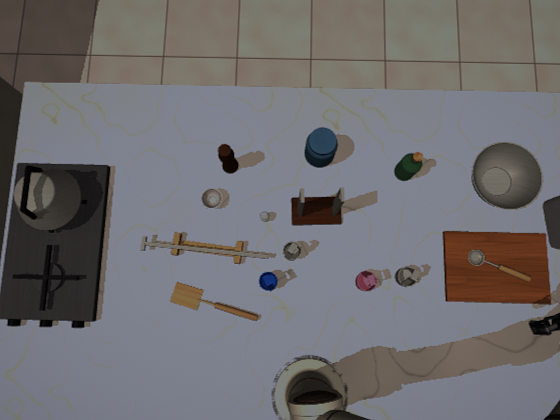

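Side view: stand at (272,190), rail on its rest at (275,340), grey dippers at (311,243) and (366,168), a blue one at (340,272) and a pink one at (362,196). The top view shows the same dippers: grey (291,250) and (407,275), blue (268,281), pink (367,281). The grey steel ones fit the description, and blue and pink are the look-alikes. I'll fit models to the network silhouettes next.

```bash
cat > h.py <<'E'
from station import telemetry, eyes, arm, cut_out
import cv2, numpy as np
from scipy.optimize import minimize
from scipy.spatial.transform import Rotation as R
def box(x0,x1,y0,y1,z0,z1): return np.array([[x,y,z] for x in(x0,x1) for y in(y0,y1) for z in(z0,z1)])/1000.
def cyl(r,z0,z1,cx=0,cy=0):
    a=np.linspace(0,2*np.pi,24,endpoint=False); return np.concatenate([np.c_[cx+r*np.cos(a),cy+r*np.sin(a),0*a+z] for z in(z0,z1)])/1000.
def post(y): return [box(-20,20,y-5,y+5,14,242)]
M=dict(stand=[box(-45,45,-80,80,0,14)]+post(55)+post(-55),
 rest=[box(-35,35,90,110,0,30),box(-35,35,-110,-90,0,30),box(-10,10,-100,100,0,8)],
 rail=[box(-6,6,-200,200,0,12),box(-23,23,188,200,0,12)],
 canister=[cyl(50,0,130)],stopper=[cyl(16,0,50)],pepper_mill=[cyl(28,0,170)],cruet=[cyl(32,0,170)],salt_dish=[cyl(35,0,35)])
for i in range(4):
    r=25+2*i; M[f'dipper{i}']=[cyl(r,0,50),box(-r-2,-r+2,-9,9,45,75),box(-15,-11,-9,9,72,130),np.r_[box(-r-2,-r+2,-9,9,71,75),box(-15,-11,-9,9,71,80)],box(-15,15,-9,9,126,130),box(11,15,-9,9,100,130)]
def proj(c,P):
    T=np.linalg.inv(np.array(c["cam_to_world"])); p=np.atleast_2d(P)@T[:3,:3].T+T[:3,3]
    return np.c_[c["fx"]*p[:,0]/p[:,2]+c["cx"],c["fy"]*p[:,1]/p[:,2]+c["cy"]]
def ground(c,uv,z=0):
    T=np.array(c["cam_to_world"]); d=T[:3,:3]@[(uv[0]-c["cx"])/c["fx"],(uv[1]-c["cy"])/c["fy"],1]
    return T[:3,3]+d*(z-T[2,3])/d[2]
S=4
def render(c,parts,T):
    m=np.zeros((420*S,560*S),np.uint8)
    for P in parts:
        h=cv2.convexHull(((proj(c,P@T[:3,:3].T+T[:3,3])+.5)*S-.5).astype(np.float32))
        cv2.fillPoly(m,[np.round(h).astype(np.int32)],1)
    return cv2.resize(m*255,(560,420),interpolation=cv2.INTER_AREA)/255.
def mat(x,y,z,yaw,pitch=0,roll=0):
    T=np.eye(4);T[:3,:3]=R.from_euler('xyz',[roll,pitch,yaw]).as_matrix();T[:3,3]=x,y,z;return T
def fit(name,obs,x0,z=0,free=3):
    """obs: list of (cam, mask); fits x,y,yaw (and pitch about... none)"""
    def f(v):
        v=np.r_[v,x0[len(v):]]; s=0
        for c,m in obs:
            r=render(c,M[name],mat(v[0],v[1],z,v[2])); s+=1-np.minimum(r,m).sum()/np.maximum(r,m).sum()
        return s/len(obs)
    best=None
    n=free
    for d in ([0] if n<3 else [0,.3,-.3]):
        v0=np.array(x0,float)[:n].copy()
        if n==3: v0[2]+=d
        sim=np.array([v0]+[v0+e for e in np.diag([.012,.012,.12][:n])])
        o=minimize(f,v0,method='Nelder-Mead',options=dict(initial_simplex=sim,xatol=1e-4,fatol=1e-4,maxfev=150))
        if best is None or o.fun<best.fun: best=o
    return best.x,1-best.fun
E
cat > scan.py <<'E'
from h import *
import pickle
C={n:eyes.capture(n) for n in("side","top")}
D={}
for th in ["stand","rest","rail","dipper0","dipper1","dipper2","dipper3","canister","stopper","pepper_mill","cruet","salt_dish"]:
    for n in C:
        D[th,n]=cut_out(th,n)
        for d in D[th,n]:
            b=d["bbox"]; print(th,n,round(d["conf"],2),np.round(b).astype(int), "grd",np.round(ground(C[n],((b[0]+b[2])/2,(b[1]+b[3])/2),.03),3), C[n]["color"][d["region"]].mean(0).round().astype(int))
pickle.dump((C,D),open("scan.pkl","wb"))
E
python3 scan.py
```

```text
stand side 0.76 [252 140 291 242] grd [ 0.603 -0.105  0.03 ] [67 59 50]
stand top 0.92 [290 183 344 226] grd [ 0.583 -0.015  0.03 ] [46 30 23]
stand top 0.53 [140 235 271 259] grd [0.438 0.335 0.03 ] [110 104  96]
rest side 0.86 [237 291 306 383] grd [0.438 0.355 0.03 ] [103  81  57]
rest top 0.77 [171 233 243 266] grd [0.431 0.329 0.03 ] [108  84  56]
rail side 0.75 [227 268 313 415] grd [0.438 0.368 0.03 ] [100  96  84]
rail side 0.17 [298 216 323 262] grd [0.44  0.037 0.03 ] [76 73 65]
rail top 0.56 [142 235 268 260] grd [0.436 0.335 0.03 ] [109 103  94]
dipper0 side 0.97 [329 249 354 294] grd [0.337 0.116 0.03 ] [26 41 69]
dipper0 side 0.86 [357 145 374 186] grd [ 0.368 -0.32   0.03 ] [70 65 58]
dipper0 side 0.67 [347 171 374 215] grd [ 0.356 -0.189  0.03 ] [94 56 60]
dipper0 side 0.64 [300 217 324 260] grd [0.437 0.033 0.03 ] [76 73 65]
dipper0 top 0.8 [283 242 297 263] grd [0.428 0.067 0.03 ] [83 79 73]
dipper0 top 0.79 [259 275 274 292] grd [0.329 0.137 0.03 ] [23 42 90]
dipper0 top 0.71 [396 267 418 288] grd [ 0.36  -0.296  0.03 ] [81 77 71]
dipper0 top 0.71 [355 270 379 291]
[... 2260 characters left out ...]
4] grd [0.441 0.366 0.03 ] [100  95  83]
pepper_mill top 0.66 [216 144 236 173] grd [0.729 0.283 0.03 ] [29 16 11]
pepper_mill top 0.32 [198 188 220 214] grd [0.587 0.33  0.03 ] [107 101  99]
cruet side 0.96 [251 107 270 159] grd [ 0.73  -0.361  0.03 ] [44 59 40]
cruet side 0.67 [354 142 376 185] grd [ 0.372 -0.329  0.03 ] [71 66 58]
cruet side 0.23 [297 216 321 260] grd [0.446 0.036 0.03 ] [74 71 63]
cruet top 0.77 [396 153 420 184] grd [ 0.711 -0.307  0.03 ] [40 50 33]
salt_dish side 0.76 [200 294 227 320] grd [0.593 0.328 0.03 ] [113 109  99]
salt_dish top 0.6 [201 187 220 211] grd [0.594 0.326 0.03 ] [105 100  96]
salt_dish top 0.38 [169 234 243 264] grd [0.433 0.333 0.03 ] [109  85  57]
```

```bash
cat > f0.py <<'E'
from h import *
import pickle
C,D=pickle.load(open("scan.pkl","rb"))
def g(th,n,xy):
    return min((np.hypot(*(ground(C[n],((d["bbox"][0]+d["bbox"][2])/2,(d["bbox"][1]+d["bbox"][3])/2),.03)[:2]-xy)),i) for i,d in enumerate(D[th,n]))[1]
def run(th,xy,yaw,z=0,free=3,cams=("side","top")):
    o=[(C[n],D[th,n][g(th,n,np.array(xy))]["region"].astype(float)) for n in cams if D[th,n]]
    v,s=fit(th,o,[*xy,yaw],z,free); print(th,np.round(v,4),round(s,3), [round(fit(th,[q],[*v,yaw][:3],z,free)[0][k],4) for q in o for k in range(free)]); return v
run("stand",(.59,-.04),0)
run("rail",(.436,.335),-.1,.030)
run("rest",(.435,.332),-.1)
for i in range(4): run(f"dipper{i}",(.43,.05),0)
for i in range(4): run(f"dipper{i}",(.365,-.305),0)
run("dipper2",(.333,.125),0);run("dipper3",(.35,-.18),0)
for th,xy in dict(canister=(.77,-.03),stopper=(.53,.16),pepper_mill=(.72,.27),cruet=(.71,-.32),salt_dish=(.59,.327)).items(): run(th,xy,0,0,2)
E
python3 f0.py
```

```text
stand [ 0.5682 -0.012   0.0408] 0.951 [np.float64(0.5683), np.float64(-0.0124), np.float64(0.052), np.float64(0.5682), np.float64(-0.0121), np.float64(0.0215)]
rail [ 0.4294  0.3376 -0.0828] 0.841 [np.float64(0.4296), np.float64(0.3386), np.float64(-0.0812), np.float64(0.4288), np.float64(0.3379), np.float64(-0.0816)]
rest [ 0.4425  0.3329 -0.1033] 0.559 [np.float64(0.4376), np.float64(0.3335), np.float64(-0.1158), np.float64(0.4434), np.float64(0.3322), np.float64(-0.0877)]
dipper0 [ 0.434   0.0657 -0.4045] 0.849 [np.float64(0.4335), np.float64(0.0651), np.float64(-0.5813), np.float64(0.4344), np.float64(0.065), np.float64(-0.0786)]
dipper1 [ 0.4341  0.0645 -0.49  ] 0.914 [np.float64(0.4334), np.float64(0.0649), np.float64(-0.6116), np.float64(0.4341), np.float64(0.0637), np.float64(-0.8472)]
dipper2 [ 0.4332  0.0637 -0.5943] 0.909 [np.float64(0.4331), np.float64(0.0637), np.float64(-0.5961), np.float64(0.4341), np.float64(0.0636), np.float64(-0.5629)]
dipper3 [ 0.4329  0.0634 -0.6248] 0.84 [np.float64(0.4326), np.float64(0.0631), np.float64(-0.6766), np.float64(0.4338), np.float64(
[... 833 characters left out ...]
at64(0.7225)]
dipper3 [ 0.3464 -0.1664  0.0037] 0.84 [np.float64(0.3464), np.float64(-0.1649), np.float64(0.0689), np.float64(0.3467), np.float64(-0.1683), np.float64(-0.3078)]
canister [ 0.7645 -0.0219] 0.889 [np.float64(0.7651), np.float64(-0.0218), np.float64(0.7605), np.float64(-0.02)]
stopper [0.5424 0.152 ] 0.747 [np.float64(0.5424), np.float64(0.152)]
pepper_mill [0.7132 0.275 ] 0.704 [np.float64(0.7141), np.float64(0.2777), np.float64(0.7132), np.float64(0.275)]
cruet [ 0.707  -0.2971] 0.735 [np.float64(0.7081), np.float64(-0.2979), np.float64(0.6924), np.float64(-0.2851)]
salt_dish [0.5961 0.3263] 0.786 [np.float64(0.6041), np.float64(0.3115), np.float64(0.5994), np.float64(0.3273)]
```

```bash
cat >> h.py <<'E'
def plan(xyz,yaw):
    """total turn (5deg units, tool axes) then shift in the turned tool axes"""
    s=telemetry.observe(); Rc=R.from_euler('xyz',s['tcp_rot'],degrees=True); Rt=R.from_euler('xyz',[180,0,yaw],degrees=True)
    print('t',round(s['time'],1),'pos',np.round(s['eef_pos'],4),'rot',np.round(s['tcp_rot'],2),'F',np.round(s['contact_force'],1),'w',round(s['gripper_width'],3),'q7',round(s['q'][6]))
    print('turn/5deg',np.round((Rc.inv()*Rt).as_rotvec(degrees=True)/5,2),'shift',np.round(Rt.inv().apply(np.array(xyz)-s['eef_pos']),4))
E
python3 - <<'E'
from h import *
import cv2
a=cv2.imread('pics/side0.png')[130:305,225:395]
cv2.imwrite('pics/crop1.png',cv2.resize(a,None,fx=3.4,fy=3.4,interpolation=cv2.INTER_CUBIC)*1)
plan([.45,-.3,.33],85.3)
E
```

```text
t 1.4 pos [ 0.2537 -0.5985  0.2313] rot [180.    -0.    22.97] F [-0.2 -0.5 -0.4] w 1.001 q7 -12
turn/5deg [  0.    -0.   -12.47] shift [ 0.3135  0.1712 -0.0987]
```

View pics/crop1.png

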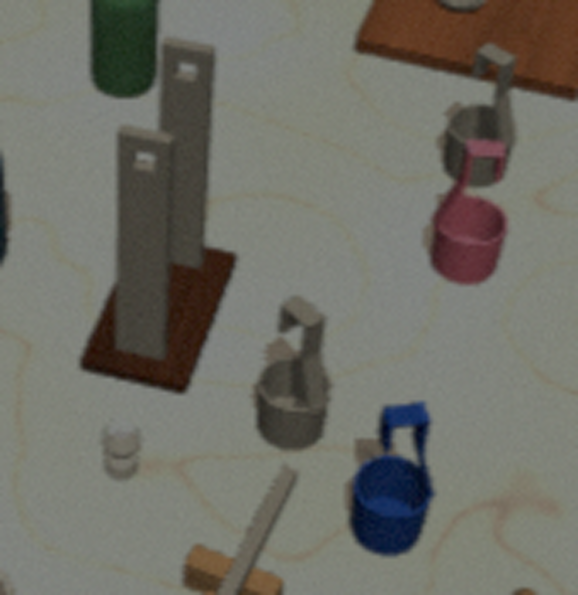

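Crop: the grey steel dippers at crop (290,375) and (480,115) are the ones meant; blue (388,480) and pink (470,215) are the look-alikes to leave alone. Next I'll move to the rail.

Request:
play_rows(
  targets=[
    [[0,0,-0.05,0,0,0,1],[0,0,-0.05,0,0,0,1],[0,0,0,0,0,-1.56,1],[0,0,0,0,0,-1.56,1],[0,0,0,0,0,-1.56,1]],
  ],
)

```text
time: 1.9
eef_pos: [0.2537, -0.5986, 0.332]
tcp_rot: [179.9, 0.0, 46.7]
contact_force: [0.7, 0.3, 0.3]
gripper_width: 1.0
grasp_force: 0.0
```

Request:
play_rows(
  targets=[
    [[0,0,0,0,0,-1.56,1],[0,0,0,0,0,-1.56,1],[0,0,0,0,0,-1.56,1],[0,0,0,0,0,-1.56,1],[0,0,0,0,0,-1.55,1]],
  ],
)

```text
time: 2.4
eef_pos: [0.2536, -0.5984, 0.3313]
tcp_rot: [-180.0, 0.0, 85.6]
contact_force: [0.1, -0.5, -0.1]
gripper_width: 1.001
grasp_force: 0.0
```

Request:
play_rows(
  targets=[
    [[0.04,0.025,0,0,0,0,1],[0.04,0.025,0,0,0,0,1],[0.04,0.025,0,0,0,0,1],[0.04,0.025,0,0,0,0,1],[0.04,0.025,0,0,0,0,1]],
  ],
)

```text
time: 2.9
eef_pos: [0.3954, -0.4078, 0.3315]
tcp_rot: [180.0, 0.0, 85.3]
contact_force: [0.2, -0.2, -0.9]
gripper_width: 0.997
grasp_force: 0.0
```

Request:
play_rows(
  targets=[
    [[0.04,0.025,0,0,0,0,1],[0.04,0.025,0,0,0,0,1],[0.04,0,0,0,0,0,1],[0.04,0,0,0,0,0,1],[0.04,0,0,0,0,0,1]],
  ],
)

```text
time: 3.4
eef_pos: [0.4609, -0.2122, 0.3314]
tcp_rot: [180.0, 0.0, 85.3]
contact_force: [0.8, -0.9, 0.6]
gripper_width: 1.004
grasp_force: 0.0
```

```bash
python3 -c "
from h import *
plan([.431,.355,.08],85.3)"
```

```text
t 3.4 pos [ 0.4609 -0.2122  0.3314] rot [1.7999e+02 1.0000e-02 8.5350e+01] F [ 0.8 -0.9  0.6] w 1.004 q7 9
turn/5deg [0.   0.   0.01] shift [ 0.5629 -0.0762  0.2514]
```

Request:
play_rows(
  targets=[
    [[0.047,-0.0063,0,0,0,0,1],[0.047,-0.0063,0,0,0,0,1],[0.047,-0.0063,0,0,0,0,1],[0.047,-0.0063,0,0,0,0,1],[0.047,-0.0063,0,0,0,0,1]],
  ],
)

```text
time: 3.9
eef_pos: [0.4481, 0.0244, 0.3316]
tcp_rot: [179.9, 0.1, 85.3]
contact_force: [1.6, 0.6, 0.4]
gripper_width: 0.997
grasp_force: 0.0
```

Request:
play_rows(
  targets=[
    [[0.047,-0.0063,0,0,0,0,1],[0.047,-0.0063,0,0,0,0,1],[0.047,-0.0063,0,0,0,0,1],[0.047,-0.0063,0,0,0,0,1],[0.047,-0.0063,0,0,0,0,1]],
  ],
)

```text
time: 4.4
eef_pos: [0.4363, 0.2609, 0.3315]
tcp_rot: [179.9, 0.0, 85.2]
contact_force: [0.6, 0.5, 0.3]
gripper_width: 0.999
grasp_force: 0.0
```

Request:
play_rows(
  targets=[
    [[0.047,-0.0063,0,0,0,0,1],[0.046,-0.0063,0,0,0,0,1],[0,0,0.05,0,0,0,1],[0,0,0.05,0,0,0,1],[0,0,0.05,0,0,0,1]],
  ],
)

```text
time: 4.9
eef_pos: [0.4313, 0.354, 0.1799]
tcp_rot: [179.9, -0.0, 85.4]
contact_force: [0.8, -0.5, -0.7]
gripper_width: 1.002
grasp_force: 0.0
```

Request:
play_rows(
  targets=[
    [[0,0,0.05,0,0,0,1],[0,0,0.03,0,0,0,1],[0,0,0,0,0,0,1],[0,0,0,0,0,0,1]],
  ],
)

```text
time: 5.3
eef_pos: [0.4313, 0.3537, 0.1019]
tcp_rot: [-180.0, -0.0, 85.3]
contact_force: [0.5, -0.1, 0.0]
gripper_width: 1.001
grasp_force: 0.0
```

```bash
python3 -c "
from h import *
plan([.431,.355,.019],85.3)
c=eyes.capture('side');cv2.imwrite('pics/side1.png',cv2.resize(c['color'][220:420,180:400,::-1],None,fx=2.7,fy=2.7))
m=cut_out('rail','side')[0]['region'].astype(float)
print(fit('rail',[(c,m)],[.4294,.3376,-.0828],.03))
"
```

```text
t 5.3 pos [0.4313 0.3537 0.1019] rot [-1.7997e+02 -2.0000e-02  8.5330e+01] F [ 0.5 -0.1  0. ] w 1.001 q7 -77
turn/5deg [-0.01 -0.    0.01] shift [ 0.0012 -0.0004  0.0829]
(array([ 0.42957686,  0.33768841, -0.0831216 ]), np.float64(0.7738529629833486))
```

View pics/side1.png

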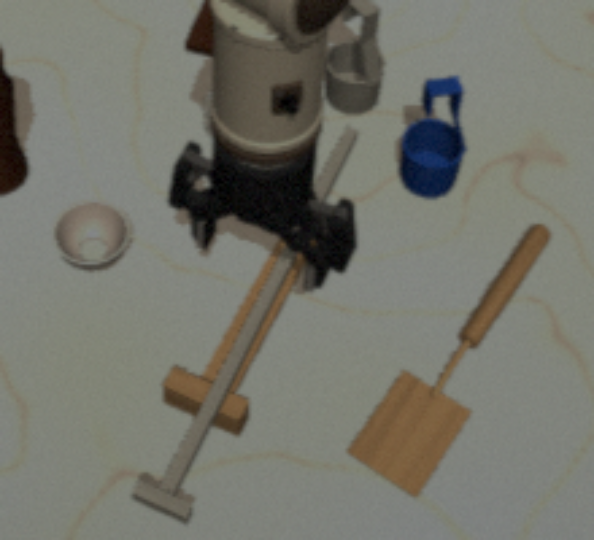

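The open fingers straddle the bar at crop (265,270), with the handle at (165,497). I'll descend and grip.

Request:
play_rows(
  targets=[
    [[0,0,0.04,0,0,0,1],[0,0,0.03,0,0,0,1],[0,0,0.013,0,0,0,1],[0,0,0,0,0,0,1],[0,0,0,0,0,0,-1]],
  ],
  force=100,
)

```text
time: 5.9
eef_pos: [0.4322, 0.3544, 0.0201]
tcp_rot: [179.9, -0.1, 85.3]
contact_force: [-0.0, -1.0, 0.7]
gripper_width: 0.857
grasp_force: 0.0
```

Request:
play_rows(
  targets=[
    [[0,0,0,0,0,0,-1],[0,0,0,0,0,0,-1],[0,0,0,0,0,0,-1],[0,0,0,0,0,0,-1],[0,0,0,0,0,0,-1]],
  ],
)

```text
time: 6.4
eef_pos: [0.4316, 0.3533, 0.019]
tcp_rot: [180.0, -0.0, 85.3]
contact_force: [-0.3, -1.3, 5.7]
gripper_width: 0.118
grasp_force: 97.7
```

Request:
play_rows(
  targets=[
    [[0,0,0,0,0,0,-1],[0,0,0,0,0,0,-1],[0,0,0,0,0,0,-1],[0,0,0,0,0,0,-1],[0,0,0,0,0,0,-1]],
  ],
)

```text
time: 6.9
eef_pos: [0.4317, 0.3533, 0.0191]
tcp_rot: [180.0, -0.0, 85.3]
contact_force: [-0.8, -0.8, 6.1]
gripper_width: 0.116
grasp_force: 97.7
```

Request:
play_rows(
  targets=[
    [[0,0,-0.02,0,0,0,-1],[0,0,-0.04,0,0,0,-1],[0,0,-0.04,0,0,0,-1],[0,0,-0.04,0,0,0,-1],[0,0,-0.04,0,0,0,-1]],
  ],
)

```text
time: 7.4
eef_pos: [0.4308, 0.3528, 0.1996]
tcp_rot: [-180.0, 0.0, 85.3]
contact_force: [1.0, 0.0, -1.9]
gripper_width: 0.12
grasp_force: 97.8
```

Request:
play_rows(
  targets=[
    [[0,0,-0.03,0,0,0,-1],[0,0,0,0,0,-0.7,-1],[0,0,0,0,0,-0.7,-1],[0,0.03,0,0,0,0,-1],[0,0.03,0,0,0,0,-1]],
  ],
)

```text
time: 7.9
eef_pos: [0.4914, 0.3555, 0.2284]
tcp_rot: [180.0, 0.1, 92.4]
contact_force: [-0.3, 0.1, -1.1]
gripper_width: 0.116
grasp_force: 97.9
```

Request:
play_rows(
  targets=[
    [[-0.01,0.03,0,0,0,0,-1],[-0.02,0.02,0,0,0,0,-1],[-0.01,0.01,0,0,0,0,-1],[0,0,0,0,0,0,-1],[0,0,0,0,0,0,-1]],
  ],
)

```text
time: 8.4
eef_pos: [0.5515, 0.3188, 0.2282]
tcp_rot: [-179.9, -0.0, 92.4]
contact_force: [-1.3, 0.0, -1.2]
gripper_width: 0.119
grasp_force: 98.0
```

```bash
cat > railfit.py <<'E'
from h import *
import sys
s=telemetry.observe(); print(np.round(s['eef_pos'],4),np.round(s['tcp_rot'],2))
C={n:eyes.capture(n) for n in("side","top")}
O=[]
for n in C:
    d=cut_out('rail',n)
    for k in d: print(n,round(k['conf'],2),np.round(k['bbox']).astype(int))
    O.append((C[n],d[0]['region'].astype(float)))
    q=cut_out('stand',n); v,sc=fit('stand',[(C[n],q[0]['region'].astype(float))],[.5682,-.012,.04]); print('stand',n,np.round(v,4),round(sc,3))
p=s['eef_pos'];y0=np.radians(s['tcp_rot'][2]-90)
# fingers hide part of the rail: silhouette compared only outside a disc about the gripper
def masks(c):
    m=np.ones((420,560)); u=proj(c,p+[0,0,.02])[0]; cv2.circle(m,tuple(int(a) for a in u),22,0,-1); return m
W=[masks(c) for c,_ in O]
def f(v):
    t=0
    for (c,m),w in zip(O,W):
        r=render(c,M['rail'],mat(v[0],v[1],v[2],v[3],0,v[4]))*w; t+=1-np.minimum(r,m*w).sum()/np.maximum(r,m*w).sum()
    return t/2
z0=p[2]+.011
v0=np.array([p[0]+.0157*np.sin(y0),p[1]-.0157*np.cos(y0),z0,y0,0])
o=minimize(f,v0,method='Nelder-Mead',options=dict(initial_simplex=np.array([v0]+[v0+e for e in np.diag([.006,.006,.006,.02,.02])]),xatol=1e-4,fatol=1e-4,maxfev=500))
print('pred',np.round(v0,4),round(1-f(v0),3),'fit',np.round(o.x,4),round(1-o.fun,3))
for nm,v in(('pred',v0),('fit',o.x)):
    T=mat(v[0],v[1],v[2],v[3],0,v[4]); print(nm,'tip',np.round((T@[0,-.2,.006,1])[:3],4),'collar',np.round((T@[0,.188,.006,1])[:3],4))
cv2.imwrite('pics/'+sys.argv[1],cv2.resize(C['side']['color'][100:340,170:410,::-1],None,fx=2.5,fy=2.5))
E
python3 railfit.py side2.png
```

```text
[0.5515 0.3188 0.2282] [-1.7993e+02 -3.0000e-02  9.2360e+01]
side 0.78 [183 180 264 328]
stand side [ 0.5687 -0.0111  0.0584] 0.923
top 0.89 [134 193 280 205]
stand top [ 0.5687 -0.0121  0.0262] 0.737
pred [0.5521 0.3031 0.2392 0.0411 0.    ] 0.553 fit [0.5526 0.3034 0.2386 0.046  0.0068] 0.566
pred tip [0.5604 0.1032 0.2452] collar [0.5444 0.4909 0.2452]
fit tip [0.5618 0.1036 0.2432] collar [0.544  0.4912 0.2458]
```

View pics/side2.png

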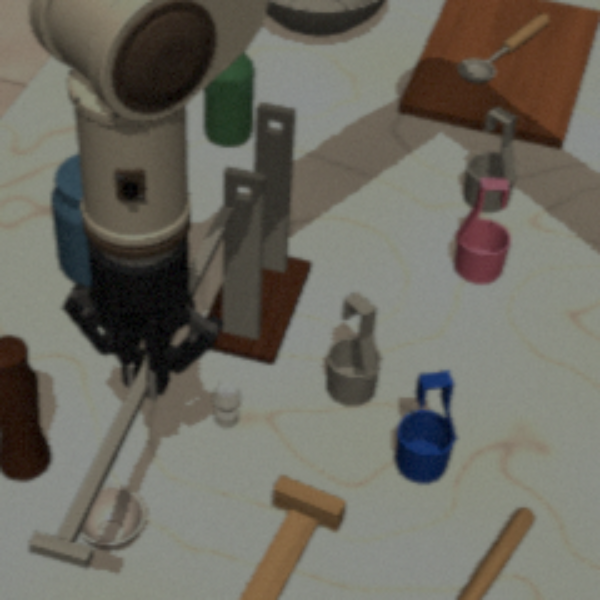

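Request:
play_rows(
  targets=[
    [[0,0.0025,0.015,0,0,0,-1],[0,0,0.01,0,0,0,-1],[-0.02,0,0,0,0,0,-1],[-0.02,0,0,0,0,0,-1],[-0.005,0,0,0,0,0,-1]],
  ],
)

```text
time: 9.2
eef_pos: [0.5575, 0.27, 0.2015]
tcp_rot: [-179.9, 0.2, 92.1]
contact_force: [0.7, 1.1, -2.9]
gripper_width: 0.11
grasp_force: 97.9
```

Request:
play_rows(
  targets=[
    [[0,0,0,0,0,0,-1],[0,0,0,0,0,0,-1]],
  ],
)

```text
time: 9.4
eef_pos: [0.5569, 0.2741, 0.2032]
tcp_rot: [-180.0, -0.1, 92.3]
contact_force: [0.5, 0.1, -0.6]
gripper_width: 0.118
grasp_force: 98.0
```

```bash
python3 railfit.py x.png; python3 - <<'E'
from h import *
a=[]
st=mat(.5682,-.012,0,.0408)
for n in("side","top"):
    c=eyes.capture(n)
    e=[proj(c,(st@[0,y,.22,1])[:3])[0] for y in(.06,-.06)]
    print(n,np.round(e,1))
    u,v=np.round(e[0]).astype(int); k=c["color"][v-30:v+30,u-30:u+30,::-1]
    k=cv2.resize(cv2.convertScaleAbs(k,alpha=1.6),(400,400),interpolation=cv2.INTER_CUBIC)
    f=400/60
    for p in e: cv2.circle(k,tuple(np.round(((p-[u-30,v-30])+.5)*f).astype(int)),2,(0,0,255),-1)
    a.append(k)
cv2.imwrite("pics/tip3.png",np.hstack(a))
E
```

```text
[0.5569 0.2741 0.2032] [-1.7999e+02 -6.0000e-02  9.2340e+01]
side 0.62 [189 175 265 316]
stand side [ 0.5687 -0.012   0.0629] 0.875
top 0.56 [154 189 295 209]
top 0.43 [397 150 422 181]
stand top [ 0.5779 -0.0132 -0.0415] 0.484
pred [0.5575 0.2584 0.2142 0.0409 0.    ] 0.618 fit [0.5584 0.2595 0.2146 0.0419 0.0026] 0.646
pred tip [0.5657 0.0586 0.2202] collar [0.5498 0.4463 0.2202]
fit tip [0.5668 0.0596 0.2201] collar [0.5506 0.4473 0.2211]
side [[266.3 176.8]
 [280.2 148.3]]
top [[299.4 196.6]
 [342.4 195.9]]
```

View pics/tip3.png

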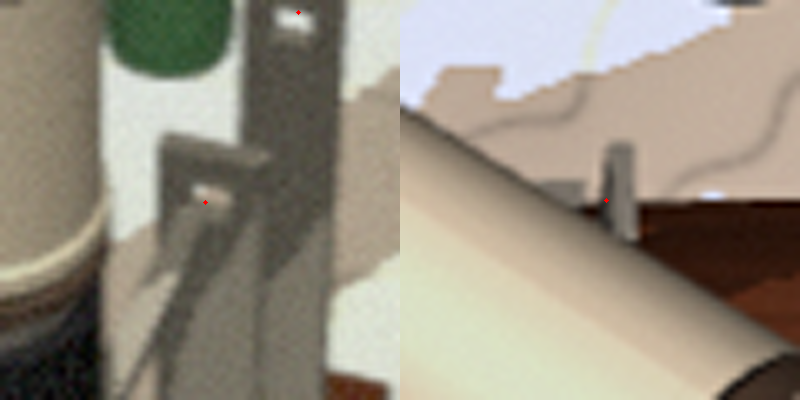

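The tip (crop 185,215) points at the near eye (crop 210,195), about 10 mm short of it. I'll advance slowly and watch the force.

Request:
play_rows(
  targets=[
    [[-0.004,-0.0005,0,0,0,0,-1],[-0.004,0,0,0,0,0,-1],[-0.003,0,0,0,0,0,-1],[-0.003,0,0,0,0,0,-1],[-0.003,0,0,0,0,0,-1]],
  ],
)

```text
time: 10.3
eef_pos: [0.5575, 0.2557, 0.2033]
tcp_rot: [180.0, 0.0, 92.3]
contact_force: [0.8, 0.4, -1.0]
gripper_width: 0.112
grasp_force: 98.0
```

Request:
play_rows(
  targets=[
    [[-0.003,0,0,0,0,0,-1],[0,0,0,0,0,0,-1],[0,0,0,0,0,0,-1]],
  ],
)

```text
time: 10.6
eef_pos: [0.5575, 0.2531, 0.2033]
tcp_rot: [180.0, -0.0, 92.3]
contact_force: [-0.9, 0.8, -1.0]
gripper_width: 0.118
grasp_force: 98.0
```

The tip went in with no contact force. I'll keep going.

Request:
play_rows(
  targets=[
    [[-0.01,0,0,0,0,0,-1],[-0.01,0,0,0,0,0,-1],[-0.01,0,0,0,0,0,-1],[-0.01,0,0,0,0,0,-1],[-0.01,0,0,0,0,0,-1]],
  ],
)

```text
time: 11.1
eef_pos: [0.5596, 0.2019, 0.2033]
tcp_rot: [-180.0, 0.0, 92.3]
contact_force: [0.0, 0.4, -1.5]
gripper_width: 0.112
grasp_force: 97.9
```

Request:
play_rows(
  targets=[
    [[-0.01,0,0,0,0,0,-1],[-0.01,0,0,0,0,0,-1],[-0.01,0,0,0,0,0,-1],[0,0,0,0,0,0,-1],[0,0,0,0,0,0,-1]],
  ],
)

```text
time: 11.6
eef_pos: [0.5608, 0.1731, 0.2034]
tcp_rot: [180.0, -0.0, 92.3]
contact_force: [0.8, 0.4, -2.3]
gripper_width: 0.114
grasp_force: 97.9
```

```bash
python3 - <<'E'
from h import *
s=telemetry.observe();print(np.round(s['eef_pos'],4),s['contact_force'],s['ft_torque'])
c=eyes.capture("side")
k=c["color"][130:215,235:320,::-1]
cv2.imwrite("pics/tip4.png",cv2.resize(cv2.convertScaleAbs(k,alpha=1.6),(595,595),interpolation=cv2.INTER_CUBIC))
E
```

```text
[0.5608 0.1731 0.2034] [ 0.78893821  0.40257382 -2.28828907] [-0.02871352  0.04485955  0.00483877]
```

View pics/tip4.png

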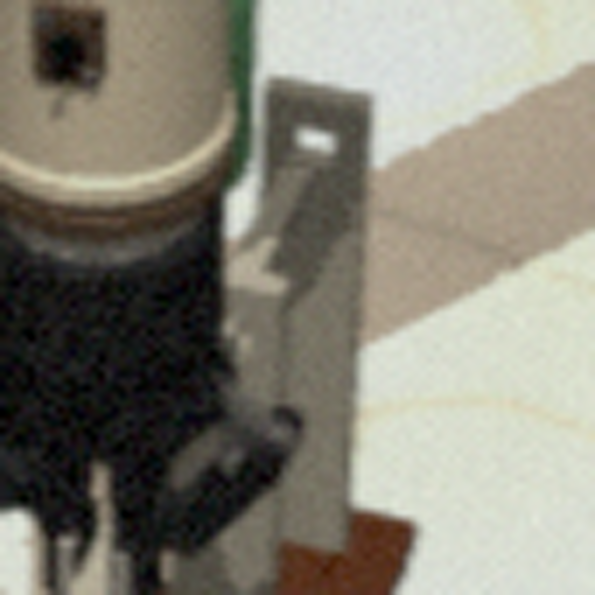

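The tip, at crop (290,175), is about 20 mm short of the far eye at (315,135) and lined up with it. I'll continue.

Request:
play_rows(
  targets=[
    [[-0.005,0,0,0,0,0,-1],[-0.005,0,0,0,0,0,-1],[-0.005,0,0,0,0,0,-1],[-0.004,0,0,0,0,0,-1],[-0.004,0,0,0,0,0,-1]],
  ],
)

```text
time: 12.15
eef_pos: [0.5617, 0.1498, 0.2033]
tcp_rot: [-180.0, 0.0, 92.3]
contact_force: [1.4, 0.4, -1.8]
gripper_width: 0.118
grasp_force: 97.9
```

Request:
play_rows(
  targets=[
    [[-0.004,0,0,0,0,0,-1],[-0.004,0,0,0,0,0,-1],[-0.004,0,0,0,0,0,-1],[0,0,0,0,0,0,-1],[0,0,0,0,0,0,-1]],
  ],
)

```text
time: 12.65
eef_pos: [0.5621, 0.1382, 0.2033]
tcp_rot: [180.0, -0.0, 92.3]
contact_force: [-0.1, -0.8, -2.2]
gripper_width: 0.116
grasp_force: 97.9
```

Request:
play_rows(
  targets=[
    [[-0.01,0,0,0,0,0,-1],[-0.015,0,0,0,0,0,-1],[-0.015,0,0,0,0,0,-1],[-0.015,0,0,0,0,0,-1],[-0.005,0,0,0,0,0,-1]],
  ],
)

```text
time: 13.15
eef_pos: [0.5649, 0.0747, 0.203]
tcp_rot: [-180.0, 0.1, 92.1]
contact_force: [0.1, -0.8, -2.0]
gripper_width: 0.115
grasp_force: 97.9
```

Request:
play_rows(
  targets=[
    [[0,0,0,0,0,0,-1],[0,0,0,0,0,0,-1]],
  ],
)

```text
time: 13.35
eef_pos: [0.5645, 0.0786, 0.2035]
tcp_rot: [180.0, -0.0, 92.3]
contact_force: [-0.9, -0.2, -1.9]
gripper_width: 0.118
grasp_force: 97.9
```

```bash
python3 - <<'E'
from h import *
s=telemetry.observe();print(np.round(s['eef_pos'],4),s['contact_force'],s['ft_torque'])
c=eyes.capture("side")
k=c["color"][100:330,170:400,::-1]
cv2.imwrite("pics/s5.png",cv2.resize(cv2.convertScaleAbs(k,alpha=1.5),(598,598),interpolation=cv2.INTER_CUBIC))
E
```

```text
[0.5645 0.0786 0.2035] [-0.89862748 -0.24782804 -1.89026325] [-0.00632003 -0.02872432 -0.06464983]
```

View pics/s5.png

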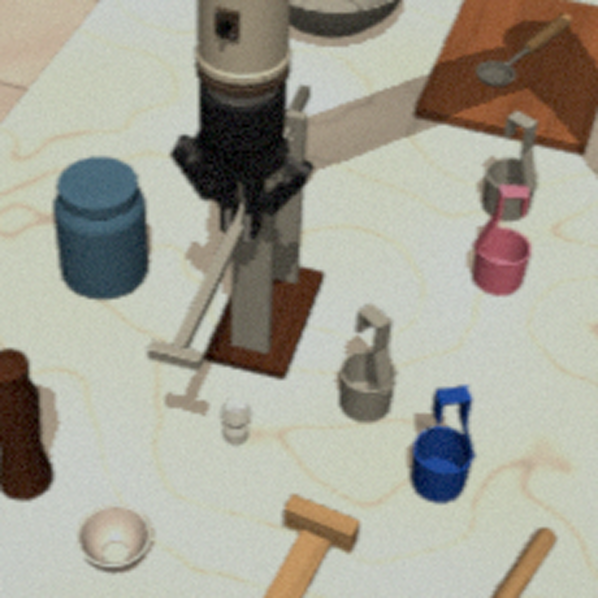

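The rail tip is out past the far post at crop (300,95), so both eyes are threaded. I'll release, go behind the handle and push it home with shut fingers.

Request:
play_rows(
  targets=[
    [[0,0,0,0,0,0,0],[0,0,0,0,0,0,0],[0,0,0,0,0,0,0],[0,0,0,0,0,0,0],[0,0,-0.02,0,0,0,0]],
  ],
)

```text
time: 13.9
eef_pos: [0.5629, 0.0778, 0.2213]
tcp_rot: [-179.7, 0.0, 92.3]
contact_force: [-0.5, -0.4, -0.2]
gripper_width: 0.499
grasp_force: 0.0
```

Request:
play_rows(
  targets=[
    [[0,0,-0.05,0,0,0,0],[0.04,0,0,0,0,0,-1],[0.05,0,0,0,0,0,-1],[0.05,0,0,0,0,0,-1],[0.05,0,0,0,0,0,-1]],
  ],
)

```text
time: 14.4
eef_pos: [0.557, 0.2696, 0.2736]
tcp_rot: [180.0, 0.0, 92.2]
contact_force: [0.6, -0.3, -0.3]
gripper_width: 0.003
grasp_force: 0.0
```

Request:
play_rows(
  targets=[
    [[0.03,0,0,0,0,0,-1],[0,0,0.01,0,0,0,-1],[0,0,0.03,0,0,0,-1],[0,0,0.03,0,0,0,-1],[0,0,0,0,0,0,-1]],
  ],
)

```text
time: 14.9
eef_pos: [0.5538, 0.2951, 0.1988]
tcp_rot: [-179.6, 0.3, 92.3]
contact_force: [0.5, -0.8, 0.7]
gripper_width: -0.001
grasp_force: 0.0
```

```bash
python3 - <<'E'
from h import *
s=telemetry.observe();print(np.round(s['eef_pos'],4),s['contact_force'],s['gripper_width'])
c=eyes.capture("side")
k=c["color"][100:330,170:400,::-1]
cv2.imwrite("pics/s6.png",cv2.resize(cv2.convertScaleAbs(k,alpha=1.5),(598,598),interpolation=cv2.INTER_CUBIC))
E
```

```text
[0.5538 0.2951 0.1988] [ 0.49120477 -0.83847965  0.6624712 ] -0.0010055447979920044
```

View pics/s6.png

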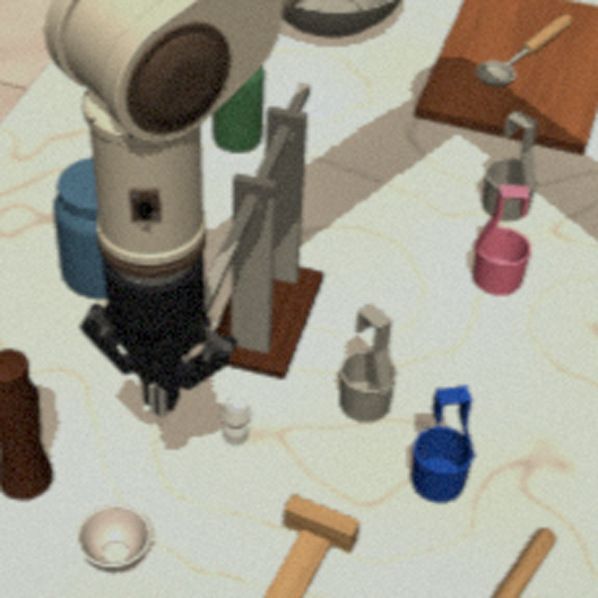

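The rail hangs in both eyes with its tip at crop (300,95), and the shut fingers are behind the handle. I'll push now.

Request:
play_rows(
  targets=[
    [[-0.01,0,0,0,0,0,-1],[-0.005,0,0,0,0,0,-1],[-0.005,0,0,0,0,0,-1],[-0.01,0,0,0,0,0,-1],[-0.01,0,0,0,0,0,-1]],
  ],
)

```text
time: 15.45
eef_pos: [0.5575, 0.26, 0.2048]
tcp_rot: [179.9, -0.2, 92.4]
contact_force: [-0.5, 7.1, 1.8]
gripper_width: -0.002
grasp_force: 3.5
```

Request:
play_rows(
  targets=[
    [[-0.01,0,0,0,0,0,-1],[-0.01,0,0,0,0,0,-1],[-0.01,0,0,0,0,0,-1],[-0.01,0,0,0,0,0,-1],[-0.01,0,0,0,0,0,-1]],
  ],
)

```text
time: 15.95
eef_pos: [0.5597, 0.2139, 0.2062]
tcp_rot: [179.7, -0.5, 92.5]
contact_force: [-0.6, 12.8, 5.9]
gripper_width: 0.002
grasp_force: 6.3
```

Request:
play_rows(
  targets=[
    [[-0.01,0,0,0,0,0,-1],[-0.01,0,0,0,0,0,-1],[-0.01,0,0,0,0,0,-1],[-0.01,0,0,0,0,0,-1],[-0.01,0,0,0,0,0,-1]],
  ],
)

```text
time: 16.45
eef_pos: [0.5625, 0.1673, 0.2077]
tcp_rot: [179.5, -0.8, 92.7]
contact_force: [-1.6, 18.4, 11.7]
gripper_width: 0.001
grasp_force: 8.9
```

```bash
python3 - <<'E'
from h import *
s=telemetry.observe();print(np.round(s['eef_pos'],4),s['contact_force'],s['gripper_width'])
c=eyes.capture("side")
k=c["color"][80:280,170:370,::-1]
cv2.imwrite("pics/s7.png",cv2.resize(cv2.convertScaleAbs(k,alpha=1.5),(600,600),interpolation=cv2.INTER_CUBIC))
E
```

```text
[0.5625 0.1673 0.2077] [-1.56814817 18.38099755 11.73432986] 0.0008366318266590051
```

View pics/s7.png

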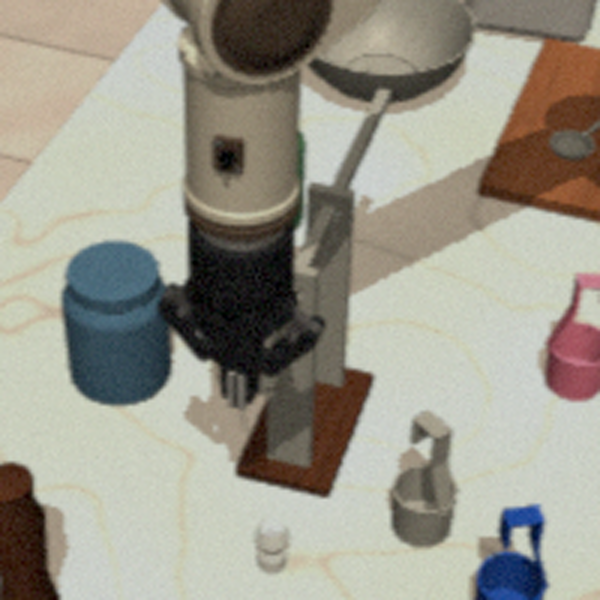

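Friction is building because the fingers press the handle down as it tries to level. I'll back off and push again at the right height.

Request:
play_rows(
  targets=[
    [[0.015,0,0,0,0,0,-1],[0.015,0,0,0,0,0,-1],[0,0,-0.004,0,0,0,-1],[0,0,0,0,0,0,-1],[0,0,0,0,0,0,-1]],
  ],
)

```text
time: 17.0
eef_pos: [0.5605, 0.1867, 0.2074]
tcp_rot: [180.0, 0.1, 92.2]
contact_force: [0.6, -0.2, -1.2]
gripper_width: 0.001
grasp_force: 0.0
```

```bash
python3 - <<'E'
from h import *
plan([.5605,.18,.2055],92.3)
E
```

```text
t 17.0 pos [0.5605 0.1867 0.2074] rot [1.7999e+02 6.0000e-02 9.2230e+01] F [ 0.6 -0.2 -1.2] w 0.001 q7 -44
turn/5deg [ 0.    0.01 -0.01] shift [-0.0067 -0.0003  0.0019]
```

Request:
play_rows(
  targets=[
    [[-0.012,0,0,0,0,0,-1],[-0.012,0,-0.0005,0,0,0,-1],[-0.012,0,-0.0005,0,0,0,-1],[-0.012,0,-0.0005,0,0,0,-1],[-0.012,0,-0.0005,0,0,0,-1]],
  ],
)

```text
time: 17.5
eef_pos: [0.5626, 0.1267, 0.2093]
tcp_rot: [-180.0, 0.0, 92.3]
contact_force: [-0.9, -0.1, 0.3]
gripper_width: 0.0
grasp_force: 0.4
```

Request:
play_rows(
  targets=[
    [[-0.01,0,-0.0005,0,0,0,-1],[-0.01,0,-0.0005,0,0,0,-1],[-0.01,0,0,0,0,0,-1]],
  ],
)

```text
time: 17.8
eef_pos: [0.5637, 0.0978, 0.2105]
tcp_rot: [180.0, -0.0, 92.3]
contact_force: [-0.4, 1.7, 0.6]
gripper_width: 0.001
grasp_force: 0.7
```

Request:
play_rows(
  targets=[
    [[-0.01,0,0,0,0,0,-1],[-0.007,0,0,0,0,0,-1],[-0.005,0,0,0,0,0,-1],[-0.004,0,0,0,0,0,-1],[0,0,0,0,0,0,-1]],
  ],
)

```text
time: 18.3
eef_pos: [0.565, 0.0716, 0.2103]
tcp_rot: [180.0, 0.0, 92.3]
contact_force: [0.3, -1.4, 0.2]
gripper_width: 0.002
grasp_force: 0.0
```

Request:
play_rows(
  targets=[
    [[-0.003,0,0,0,0,0,-1],[-0.002,0,0,0,0,0,-1],[0,0,0,0,0,0,-1]],
  ],
)

```text
time: 18.6
eef_pos: [0.5647, 0.0702, 0.2104]
tcp_rot: [180.0, -0.2, 92.5]
contact_force: [-0.7, 6.2, -1.7]
gripper_width: -0.001
grasp_force: 3.0
```

Request:
play_rows(
  targets=[
    [[-0.003,0,0,0,0,0,-1],[-0.002,0,0,0,0,0,-1],[0,0,0,0,0,0,-1]],
  ],
)

```text
time: 18.9
eef_pos: [0.5645, 0.0698, 0.2106]
tcp_rot: [179.9, -0.6, 92.7]
contact_force: [0.5, 13.9, -4.9]
gripper_width: -0.001
grasp_force: 7.3
```

Request:
play_rows(
  targets=[
    [[0.02,0,0,0,0,0,-1],[0.03,0,0,0,0,0,-1],[0.01,0,-0.03,0,0,0,-1],[0,0,-0.05,0,0,0,0],[0,0,-0.05,0,0,0,0]],
  ],
)

```text
time: 19.4
eef_pos: [0.5619, 0.1228, 0.3412]
tcp_rot: [-179.9, 0.0, 92.4]
contact_force: [1.5, 0.1, 0.4]
gripper_width: 0.332
grasp_force: 0.0
```

```bash
python3 - <<'E'
from h import *
import pickle
C={n:eyes.capture(n) for n in("side","top")}
st=mat(.5682,-.012,0,.0408)
for n in C: print(n,'exp tip',np.round(proj(C[n],(st@[0,-.328,.211,1])[:3])[0]),'exp collar',np.round(proj(C[n],(st@[0,.06,.22,1])[:3])[0]))
k=C["side"]["color"][60:260,200:400,::-1]; t=C["top"]["color"][130:330,270:470,::-1]
cv2.imwrite("pics/s8.png",cv2.convertScaleAbs(cv2.resize(np.hstack([k,t]),(800,400),interpolation=cv2.INTER_CUBIC),alpha=1.4))
for i,xy in((1,(.434,.065)),(2,(.3634,-.293))):
    o=[]
    for n in C:
        d=min(cut_out('dipper0',n),key=lambda d:np.hypot(*(ground(C[n],((d["bbox"][0]+d["bbox"][2])/2,(d["bbox"][1]+d["bbox"][3])/2),.03)[:2]-xy)))
        o.append((C[n],d["region"].astype(float))); print(n,np.round(d["bbox"]))
    for j in range(i-1,i+2):
        print(j,[(np.round(a,4),round(b,3)) for a,b in [fit(f'dipper{j}',o,[*xy,-.4])]+[fit(f'dipper{j}',[q],[*xy,-.4]) for q in o]])
plan([.434,.065,.25],90)
E
```

```text
side exp tip [306.  98.] exp collar [266. 177.]
top exp tip [438. 195.] exp collar [299. 197.]
side [300. 218. 320. 260.]
top [283. 241. 300. 258.]
0 [(array([ 0.4339,  0.0654, -0.5727]), np.float64(0.912)), (array([ 0.4337,  0.0662, -0.4933]), np.float64(0.907)), (array([ 0.4344,  0.065 , -0.34  ]), np.float64(0.928))]
1 [(array([ 0.4336,  0.0645, -0.613 ]), np.float64(0.899)), (array([ 0.4331,  0.0653, -0.6369]), np.float64(0.898)), (array([ 0.4345,  0.065 , -0.3199]), np.float64(0.91))]
2 [(array([ 0.4331,  0.0648, -0.6234]), np.float64(0.823)), (array([ 0.4326,  0.0642, -0.727 ]), np.float64(0.848)), (array([ 0.4349,  0.0662, -0.3916]), np.float64(0.802))]
side [376. 149. 394. 188.]
top [283. 241. 300. 258.]
1 [(array([ 0.3108, -0.2922, -0.3595]), np.float64(0.433)), (array([ 0.3108, -0.2922, -0.3595]), np.float64(0.865)), (array([ 0.3634, -0.293 , -0.4   ]), np.float64(0.0))]
2 [(array([ 0.3091, -0.294 , -0.65  ]), np.float64(0.436)), (array([ 0.3091, -0.294 , -0.65  ]), np.float64(0.872)), (array([ 0.3634, -0.293 , -0.4   ]), np.float64(0.0))]
3 [(array([ 0.3087, -0.2953, -0.6518]), np.float64(0.419)), (array([ 0.3087, -0.2953, -0.6518]), np.float64(0.839)), (array([ 0.3634, -0.293 , -0.4   ]), np.float64(0.0))]
t 19.7 pos [0.5623 0.1216 0.3392] rot [-1.7991e+02  6.0000e-02  9.2300e+01] F [ 0.2  0.4 -0.5] w 0.495 q7 -33
turn/5deg [-0.02  0.01  0.46] shift [-0.0566 -0.1283  0.0892]
```

View pics/s8.png

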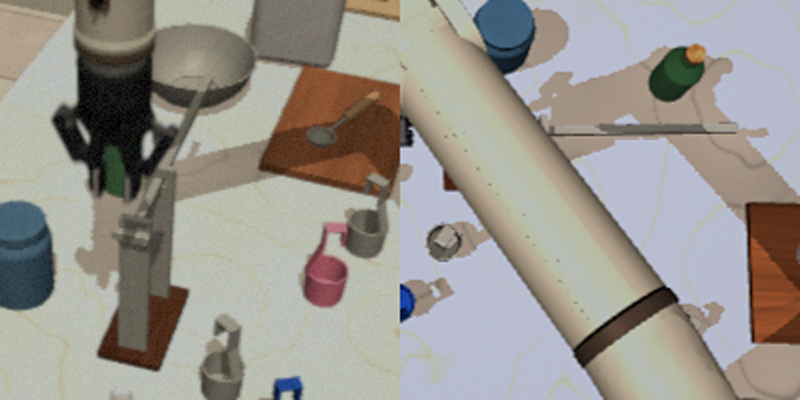

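The rail is home: handle against the near post at crop (135,232), tip at (210,80), matching the prediction to about 1 px. The far grey dipper has been knocked to about (0.31,-0.29), so I'll measure it again later. First the near dipper.

Request:
play_rows(
  targets=[
    [[0,0,0,0,0,1.545,0.6],[0,0,0,0,0,1.545,0.6],[0,0,0,0,0,1.545,0.6],[0,0,0,0,0,1.545,0.6],[-0.028,-0.021,0,0,0,0,0.6]],
  ],
)

```text
time: 20.2
eef_pos: [0.5317, 0.109, 0.3384]
tcp_rot: [-179.8, -0.1, 61.3]
contact_force: [-0.7, 0.2, 0.8]
gripper_width: 0.8
grasp_force: 0.0
```

Request:
play_rows(
  targets=[
    [[-0.028,-0.021,0,0,0,0,0.6],[-0.028,-0.021,0,0,0,0,0.6],[-0.027,-0.022,0,0,0,0,0.6],[0,0,0.04,0,0,0,0.6],[0,0,0.04,0,0,0,0.6]],
  ],
)

```text
time: 20.7
eef_pos: [0.435, 0.0625, 0.2606]
tcp_rot: [179.5, 0.2, 61.1]
contact_force: [0.3, -1.6, -0.4]
gripper_width: 0.795
grasp_force: 0.0
```

Request:
play_rows(
  targets=[
    [[0,0,0.04,0,0,0,0.6],[0,0,0.015,0,0,0,0.6],[0,0,0,0,0,0,0.6],[0,0,0,0,0,0,0.6]],
  ],
)

```text
time: 21.1
eef_pos: [0.4345, 0.0657, 0.205]
tcp_rot: [-179.9, 0.0, 61.4]
contact_force: [0.3, -0.1, -0.2]
gripper_width: 0.802
grasp_force: 0.0
```

```bash
python3 - <<'E'
from h import *
plan([.434,.065,.096],61.4)
c=eyes.capture("side")
k=c["color"][170:280,250:370,::-1]
cv2.imwrite("pics/s9.png",cv2.convertScaleAbs(cv2.resize(k,(600,550),interpolation=cv2.INTER_CUBIC),alpha=1.4))
E
```

```text
t 21.1 pos [0.4345 0.0657 0.205 ] rot [-179.89    0.     61.45] F [ 0.3 -0.1 -0.2] w 0.802 q7 -56
turn/5deg [-0.02  0.    0.01] shift [-9.00e-04 -1.00e-04  1.09e-01]
```

View pics/s9.png

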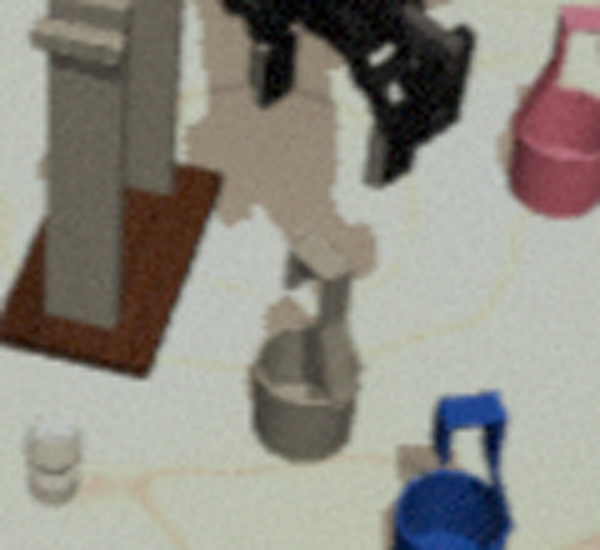

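The fingers, at crop (275,90) and (385,170), straddle the line of the hook at (320,255). I'll descend and grip.

Request:
play_rows(
  targets=[
    [[0,0,0.04,0,0,0,0.6],[0,0,0.04,0,0,0,0.6],[0,0,0.02,0,0,0,0.6],[0,0,0.009,0,0,0,0.6],[0,0,0,0,0,0,0.6]],
  ],
  force=40,
)

```text
time: 21.65
eef_pos: [0.4353, 0.0656, 0.0964]
tcp_rot: [-180.0, -0.0, 61.4]
contact_force: [0.1, 0.1, -0.1]
gripper_width: 0.799
grasp_force: 0.0
```

Request:
play_rows(
  targets=[
    [[0,0,0,0,0,0,0],[0,0,0,0,0,0,-0.2],[0,0,0,0,0,0,-0.4],[0,0,0,0,0,0,-1],[0,0,0,0,0,0,-1]],
  ],
)

```text
time: 22.15
eef_pos: [0.4361, 0.0659, 0.0975]
tcp_rot: [179.9, -0.1, 61.4]
contact_force: [-1.5, 0.9, 8.3]
gripper_width: 0.348
grasp_force: 40.0
```

Request:
play_rows(
  targets=[
    [[0,0,0,0,0,0,-1],[0,0,0,0,0,0,-1],[0,0,0,0,0,0,-1]],
  ],
)

```text
time: 22.45
eef_pos: [0.4361, 0.0659, 0.0975]
tcp_rot: [179.9, -0.1, 61.4]
contact_force: [-1.2, -0.1, 7.2]
gripper_width: 0.35
grasp_force: 40.0
```

Gripped at 30 mm, the hook's width. Lifting and turning.

Request:
play_rows(
  targets=[
    [[0,0,-0.02,0,0,0,-1],[0,0,-0.04,0,0,0,-1],[0,0,-0.04,0,0,0,-1],[0,0,-0.04,0,0,0,-1],[0,0,0,0,0,-1,-1]],
  ],
)

```text
time: 22.95
eef_pos: [0.4384, 0.0664, 0.2411]
tcp_rot: [179.5, -0.1, 66.5]
contact_force: [0.2, -0.3, -2.1]
gripper_width: 0.345
grasp_force: 39.7
```

Request:
play_rows(
  targets=[
    [[0,0,0,0,0,-1.3,-1],[0,0,0,0,0,-1.3,-1],[0,0,0,0,0,-1.3,-1],[0,0,0,0,0,-1.28,-1],[0,0,0,0,0,0,-1]],
  ],
)

```text
time: 23.45
eef_pos: [0.4349, 0.0653, 0.2364]
tcp_rot: [180.0, 0.0, 92.4]
contact_force: [0.1, -0.1, -1.1]
gripper_width: 0.352
grasp_force: 39.7
```

```bash
python3 - <<'E'
from h import *
plan([.512,-.147,.240],92.3)
E
```

```text
t 23.4 pos [0.4349 0.0653 0.2364] rot [1.800e+02 1.000e-02 9.236e+01] F [ 0.1 -0.1 -1.1] w 0.352 q7 -25
turn/5deg [0.   0.   0.01] shift [-0.2153  0.0685 -0.0036]
```

Request:
play_rows(
  targets=[
    [[-0.043,0.005,-0.001,0,0,0,-1],[-0.043,0.005,-0.001,0,0,0,-1],[-0.043,0.005,-0.001,0,0,0,-1],[-0.043,0.01,-0.001,0,0,0,-1],[-0.043,0.02,0,0,0,0,-1]],
  ],
)

```text
time: 23.95
eef_pos: [0.4879, -0.1499, 0.2405]
tcp_rot: [-179.9, 0.1, 92.1]
contact_force: [0.9, 0.3, 0.3]
gripper_width: 0.349
grasp_force: 39.6
```

Request:
play_rows(
  targets=[
    [[0,0.023,0,0,0,0,-1],[0,0,0,0,0,0,-1],[0,0,0,0,0,0,-1],[0,0,0,0,0,0,-1]],
  ],
)

```text
time: 24.35
eef_pos: [0.5109, -0.1456, 0.2402]
tcp_rot: [-179.9, 0.0, 92.4]
contact_force: [0.2, 0.7, -0.5]
gripper_width: 0.344
grasp_force: 39.8
```

```bash
python3 - <<'E'
from h import *
plan([.5737,-.147,.240],92.3)
C={n:eyes.capture(n) for n in("side","top")}
s=telemetry.observe();p=s['eef_pos'];D=mat(p[0],p[1],p[2]-.0975,np.radians(s['tcp_rot'][2]-90))
st=mat(.5682,-.012,0,.0408)
ims=[]
for n,c in C.items():
    img=c["color"][:,:,::-1].copy();o=proj(c,p)[0].astype(int)-50
    k=cv2.convertScaleAbs(cv2.resize(img[o[1]:o[1]+100,o[0]:o[0]+100],(400,400),interpolation=cv2.INTER_CUBIC),alpha=1.4)
    for P in [(D@[0,0,z,1])[:3] for z in(.1,.126)]: cv2.circle(k,tuple(((proj(c,P)[0]-o)*4).astype(int)),3,(0,0,255),-1)
    for y in(-.06,-.135,-.225,-.328): cv2.circle(k,tuple(((proj(c,(st@[0,y,.218+(y+.06)*.033+.006,1])[:3])[0]-o)*4).astype(int)),3,(0,255,0),-1)
    ims.append(k)
cv2.imwrite("pics/s10.png",np.hstack(ims))
E
```

```text
t 24.4 pos [ 0.5109 -0.1456  0.2402] rot [-1.7995e+02  1.0000e-02  9.2350e+01] F [ 0.2  0.7 -0.5] w 0.344 q7 -6
turn/5deg [-0.01  0.    0.01] shift [-0.004   0.0627  0.0002]
```

View pics/s10.png

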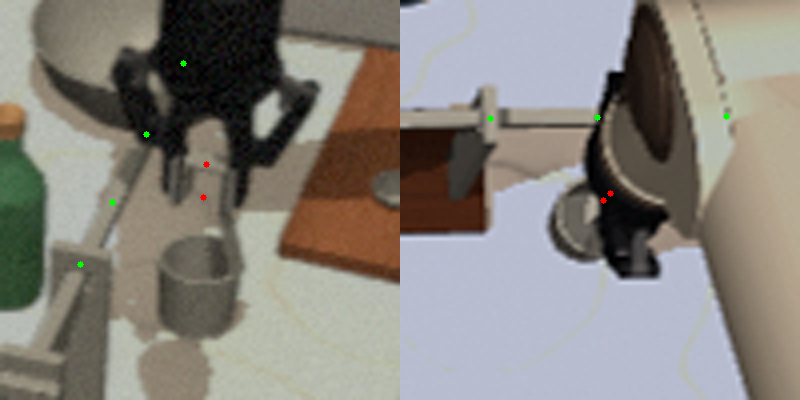

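The dipper hangs level in the grip: hook at left crop (206,164), cup at (198,285). The rail's predicted points (green) lie on the bar. I'll go in sideways under the short leg, then down.

Request:
play_rows(
  targets=[
    [[-0.004,0.015,0,0,0,0,-1],[0,0.015,0,0,0,0,-1],[0,0.015,0,0,0,0,-1],[0,0.012,0,0,0,0,-1],[0,0.0055,0,0,0,0,-1]],
  ],
)

```text
time: 24.95
eef_pos: [0.575, -0.1476, 0.2405]
tcp_rot: [180.0, -0.0, 92.3]
contact_force: [0.2, -0.3, -0.6]
gripper_width: 0.343
grasp_force: 39.8
```

Request:
play_rows(
  targets=[
    [[0,0,0,0,0,0,-1],[0,0,0.01,0,0,0,-1],[0,0,0.01,0,0,0,-1],[0,0,0.01,0,0,0,-1],[0,0,0.006,0,0,0,-1]],
  ],
)

```text
time: 25.45
eef_pos: [0.5732, -0.1483, 0.2026]
tcp_rot: [-179.9, -0.0, 92.3]
contact_force: [-1.1, 0.9, -0.5]
gripper_width: 0.349
grasp_force: 39.9
```

Request:
play_rows(
  targets=[
    [[0,0,0,0,0,0,-1],[0,0,0.004,0,0,0,-1],[0,0,0.003,0,0,0,-1],[0,0,0,0,0,0,-1],[0,0,0,0,0,0,-1]],
  ],
)

```text
time: 25.95
eef_pos: [0.5744, -0.148, 0.1975]
tcp_rot: [180.0, 0.0, 92.3]
contact_force: [0.6, 0.1, 0.0]
gripper_width: 0.347
grasp_force: 39.9
```

Request:
play_rows(
  targets=[
    [[0,0,0.002,0,0,0,-1],[0,0,0.001,0,0,0,-1],[0,0,0,0,0,0,-1],[0,0,0,0,0,0,-1]],
  ],
)

```text
time: 26.35
eef_pos: [0.5743, -0.148, 0.1943]
tcp_rot: [180.0, -0.0, 92.3]
contact_force: [0.1, -0.1, -0.6]
gripper_width: 0.345
grasp_force: 39.9
```

Request:
play_rows(
  targets=[
    [[0,0,0.0015,0,0,0,-1],[0,0,0,0,0,0,-1],[0,0,0,0,0,0,-1]],
  ],
)

```text
time: 26.65
eef_pos: [0.5743, -0.148, 0.1928]
tcp_rot: [180.0, 0.0, 92.3]
contact_force: [-0.6, -0.3, -0.7]
gripper_width: 0.344
grasp_force: 40.0
```

Request:
play_rows(
  targets=[
    [[0,0,0.001,0,0,0,-1],[0,0,0,0,0,0,-1],[0,0,0,0,0,0,-1]],
  ],
)

```text
time: 26.95
eef_pos: [0.5745, -0.148, 0.1924]
tcp_rot: [180.0, 0.0, 92.3]
contact_force: [-1.6, -0.1, 5.4]
gripper_width: 0.346
grasp_force: 40.3
```

The hook is seated with 5 N upward at the predicted height. Releasing and retreating upward.

Request:
play_rows(
  targets=[
    [[0,0,0,0,0,0,-0.25],[0,0,0,0,0,0,-0.1],[0,0,0,0,0,0,0.1],[0,0,0,0,0,0,0.2],[0,0,0,0,0,0,0.2]],
  ],
)

```text
time: 27.45
eef_pos: [0.5742, -0.148, 0.1917]
tcp_rot: [-180.0, -0.0, 92.3]
contact_force: [-0.5, -0.7, -0.7]
gripper_width: 0.601
grasp_force: 0.0
```

Request:
play_rows(
  targets=[
    [[0,0,-0.01,0,0,0,0.2],[0,0,-0.02,0,0,0,0.2],[0,0,-0.03,0,0,0,0.2],[0,0,-0.05,0,0,0,0.2],[0,0,-0.04,0,0,0,0.2]],
  ],
)

```text
time: 27.95
eef_pos: [0.5745, -0.1475, 0.3449]
tcp_rot: [179.9, -0.0, 92.4]
contact_force: [0.6, -1.0, 0.8]
gripper_width: 0.603
grasp_force: 0.0
```

```bash
cat > dip.py <<'E'
from h import *
C={n:eyes.capture(n) for n in("side","top")}
for n,c in C.items():
    for d in cut_out('dipper0',n):
        b=d["bbox"];col=c["color"][d["region"]].mean(0)
        print(n,round(d["conf"],2),np.round(b),'grd',np.round(ground(c,((b[0]+b[2])/2,(b[1]+b[3])/2),.06)[:2],3),col.round())
        if np.ptp(col)<22 and n=="side" or (np.ptp(col)<22 and n=="top"):
            g=ground(c,((b[0]+b[2])/2,(b[1]+b[3])/2),.06)
            for j in(1,2,3): v,sc=fit(f'dipper{j}',[(c,d["region"].astype(float))],[g[0],g[1],-.4]); print('   ',j,np.round(v,4),round(sc,3))
plan([.31,-.292,.3],70)
E
python3 dip.py
```

```text
side 0.78 [280. 127. 297. 169.] grd [ 0.608 -0.28 ] [72. 69. 61.]
    1 [ 0.6111 -0.276  -0.1395] 0.468
    2 [ 0.6115 -0.2755 -0.1186] 0.451
    3 [ 0.6115 -0.2763 -0.1191] 0.432
side 0.77 [331. 248. 352. 297.] grd [0.333 0.143] [24. 39. 68.]
side 0.69 [350. 170. 372. 216.] grd [ 0.35  -0.157] [95. 56. 61.]
top 0.91 [354. 272. 379. 296.] grd [ 0.335 -0.166] [106.  58.  72.]
top 0.6 [395. 284. 419. 307.] grd [ 0.304 -0.288] [86. 82. 77.]
    1 [ 0.3084 -0.2914 -0.1148] 0.863
    2 [ 0.3086 -0.2941 -0.3639] 0.925
    3 [ 0.3085 -0.2946 -0.6534] 0.944
top 0.53 [259. 269. 278. 291.] grd [0.339 0.132] [23. 43. 92.]
t 28.1 pos [ 0.5748 -0.1479  0.3434] rot [1.7986e+02 8.0000e-02 9.2320e+01] F [ 0.3  0.3 -1. ] w 0.602 q7 -5
turn/5deg [0.03 0.01 4.46] shift [-0.226  -0.1996  0.0434]
```

```bash
python3 - <<'E'
from h import *
xy=np.array([.309,-.294])
for k in range(3):
    o=[]
    for n in("side","top"):
        c=eyes.capture(n)
        L=[d for d in cut_out('dipper0',n) if np.hypot(*(ground(c,((d["bbox"][0]+d["bbox"][2])/2,(d["bbox"][1]+d["bbox"][3])/2),.05)[:2]-xy))<.04]
        if L:o.append((c,L[0]["region"].astype(float)))
    for j in(1,2,3): v,sc=fit(f'dipper{j}',o,[*xy,-.4]); print(len(o),j,np.round(v,4),round(sc,3))
E
```

```text
2 1 [ 0.3097 -0.2923 -0.3939] 0.882
2 2 [ 0.3097 -0.2933 -0.4268] 0.899
2 3 [ 0.3093 -0.2931 -0.5802] 0.874
2 1 [ 0.3092 -0.292  -0.5084] 0.899
2 2 [ 0.3089 -0.2923 -0.527 ] 0.903
2 3 [ 0.3087 -0.2918 -0.6472] 0.852
2 1 [ 0.3102 -0.2927 -0.4103] 0.894
2 2 [ 0.3098 -0.2937 -0.4542] 0.888
2 3 [ 0.3097 -0.2934 -0.6569] 0.839
```

Request:
play_rows(
  targets=[
    [[0,0,0,0,0,1.465,0.6],[0,0,0,0,0,1.465,0.6],[0,0,0,0,0,1.465,0.6],[0,0,0,0,0,1.465,0.6],[-0.031,-0.021,0,0,0,0,0.6]],
  ],
)

```text
time: 29.25
eef_pos: [0.5442, -0.1616, 0.3421]
tcp_rot: [179.9, -0.3, 63.2]
contact_force: [-0.3, -0.1, 1.0]
gripper_width: 0.803
grasp_force: 0.0
```

Request:
play_rows(
  targets=[
    [[-0.031,-0.021,0,0,0,0,0.6],[-0.031,-0.021,0,0,0,0,0.6],[-0.031,-0.021,0,0,0,0,0.6],[-0.031,-0.021,0,0,0,0,0.6],[-0.031,-0.021,0,0,0,0,0.6]],
  ],
)

```text
time: 29.75
eef_pos: [0.3763, -0.257, 0.3418]
tcp_rot: [180.0, 0.0, 63.0]
contact_force: [-0.4, -0.7, 0.0]
gripper_width: 0.8
grasp_force: 0.0
```

Request:
play_rows(
  targets=[
    [[-0.031,-0.021,0,0,0,0,0.6],[-0.031,-0.021,0,0,0,0,0.6],[0,0,0.04,0,0,0,0.6],[0,0,0.04,0,0,0,0.6],[0,0,0,0,0,0,0.6]],
  ],
)

```text
time: 30.25
eef_pos: [0.3091, -0.2905, 0.2582]
tcp_rot: [-179.6, -0.2, 63.0]
contact_force: [-0.3, 1.2, -0.1]
gripper_width: 0.807
grasp_force: 0.0
```

Request:
play_rows(
  targets=[
    [[0,0,0.04,0,0,0,0.6],[0,0,0.01,0,0,0,0.6],[0,0,0,0,0,0,0.6],[0,0,0,0,0,0,0.6]],
  ],
)

```text
time: 30.65
eef_pos: [0.3131, -0.2932, 0.2134]
tcp_rot: [179.9, 0.0, 63.1]
contact_force: [0.7, -0.3, 0.7]
gripper_width: 0.798
grasp_force: 0.0
```

```bash
python3 - <<'E'
from h import *
plan([.3095,-.293,.0965],63)
c=eyes.capture("side"); xy=np.array([.309,-.294])
for d in cut_out('dipper0',"side"):
    b=d["bbox"]; print(round(d["conf"],2),np.round(b),c["color"][d["region"]].mean(0).round())
    if np.hypot(*(ground(c,((b[0]+b[2])/2,(b[1]+b[3])/2),.05)[:2]-xy))<.05: print(fit('dipper2',[(c,d["region"].astype(float))],[*xy,-.4]))
E
```

```text
t 30.6 pos [ 0.3131 -0.2932  0.2134] rot [1.7992e+02 2.0000e-02 6.3060e+01] F [ 0.7 -0.3  0.7] w 0.798 q7 4
turn/5deg [0.02 0.   0.01] shift [-0.0015 -0.0033  0.1169]
0.91 [347. 175. 374. 214.] [96. 57. 61.]
0.87 [285. 130. 299. 170.] [73. 70. 62.]
0.72 [375. 146. 394. 190.] [70. 66. 58.]
(array([ 0.30983885, -0.29268036, -0.59212352]), np.float64(0.9151647005132629))
0.62 [330. 248. 349. 294.] [25. 40. 70.]
```

Request:
play_rows(
  targets=[
    [[-0.0015,-0.003,0.03,0,0,0.2,0.6],[0,0,0.04,0,0,0,0.6],[0,0,0.03,0,0,0,0.6],[0,0,0.017,0,0,0,0.6],[0,0,0,0,0,0,0.6]],
  ],
  force=40,
)

```text
time: 31.25
eef_pos: [0.308, -0.2923, 0.0939]
tcp_rot: [-179.9, -0.1, 62.0]
contact_force: [-0.3, 0.3, 1.0]
gripper_width: 0.801
grasp_force: 0.0
```

Request:
play_rows(
  targets=[
    [[0,0,0,0,0,0,0],[0,0,0,0,0,0,-0.2],[0,0,0,0,0,0,-0.4],[0,0,0,0,0,0,-1],[0,0,0,0,0,0,-1]],
  ],
)

```text
time: 31.75
eef_pos: [0.3093, -0.2937, 0.0963]
tcp_rot: [179.9, 0.1, 62.0]
contact_force: [-1.8, 1.7, 6.6]
gripper_width: 0.347
grasp_force: 39.0
```

Request:
play_rows(
  targets=[
    [[0,0,0,0,0,0,-1],[0,0,0,0,0,0,-1],[0,0,0,0,0,0,-1]],
  ],
)

```text
time: 32.05
eef_pos: [0.3093, -0.2937, 0.0963]
tcp_rot: [179.9, 0.1, 62.0]
contact_force: [-2.0, -0.6, 6.6]
gripper_width: 0.353
grasp_force: 39.0
```

Request:
play_rows(
  targets=[
    [[0,0,-0.02,0,0,0,-1],[0,0,-0.04,0,0,0,-1],[0,0,-0.04,0,0,0,-1],[0,0,-0.04,0,0,0,-1],[0,0,0,0,0,-1.22,-1]],
  ],
)

```text
time: 32.55
eef_pos: [0.3116, -0.2952, 0.2403]
tcp_rot: [179.5, 0.4, 68.2]
contact_force: [-0.4, -0.7, -1.3]
gripper_width: 0.344
grasp_force: 40.3
```

Request:
play_rows(
  targets=[
    [[0,0,0,0,0,-1.21,-1],[0,0,0,0,0,-1.21,-1],[0,0,0,0,0,-1.21,-1],[0,0,0,0,0,-1.21,-1],[0,0,0,0,0,0,-1]],
  ],
)

```text
time: 33.05
eef_pos: [0.3086, -0.2929, 0.2353]
tcp_rot: [-180.0, 0.1, 92.4]
contact_force: [-0.6, -0.4, -1.1]
gripper_width: 0.346
grasp_force: 40.3
```

Request:
play_rows(
  targets=[
    [[0.01,0.04,0,0,0,0,-1],[0.01,0.04,0,0,0,0,-1],[0.01,0.04,0,0,0,0,-1],[0.01,0.04,0,0,0,0,-1],[0.01,0.03,0,0,0,0,-1]],
  ],
)

```text
time: 33.55
eef_pos: [0.4988, -0.2344, 0.2351]
tcp_rot: [179.9, -0.0, 92.1]
contact_force: [-0.3, 0.3, -0.5]
gripper_width: 0.348
grasp_force: 40.5
```

Request:
play_rows(
  targets=[
    [[0,0,0,0,0,0,-1],[0,0,0,0,0,0,-1],[0,0,0,0,0,0,-1]],
  ],
)

```text
time: 33.85
eef_pos: [0.4954, -0.2359, 0.2347]
tcp_rot: [-179.9, 0.0, 92.2]
contact_force: [-0.1, -0.4, -1.3]
gripper_width: 0.344
grasp_force: 40.7
```

```bash
python3 - <<'E'
from h import *
plan([.5778,-.237,.235],92.3)
c=eyes.capture("side")
for d in cut_out('dipper0',"side"):
    b=d["bbox"]; print(round(d["conf"],2),np.round(b),c["color"][d["region"]].mean(0).round())
s=telemetry.observe();p=s['eef_pos']
for nm,T in (('held',mat(p[0],p[1],p[2]-.0963,np.radians(s['tcp_rot'][2]-90))),('hung',mat(.5737,-.148,.2209-.126,.04))):
    P=proj(c,np.vstack(M['dipper2'])@T[:3,:3].T+T[:3,3]); print(nm,np.round(np.r_[P.min(0),P.max(0)]))
E
```

```text
t 33.9 pos [ 0.4954 -0.2359  0.2347] rot [-1.7992e+02  3.0000e-02  9.2180e+01] F [-0.1 -0.4 -1.3] w 0.344 q7 5
turn/5deg [-0.02  0.01 -0.02] shift [-0.0044  0.0823 -0.0003]
0.74 [349. 169. 372. 214.] [97. 59. 63.]
0.62 [316. 103. 332. 149.] [69. 66. 58.]
0.56 [282. 126. 297. 171.] [75. 72. 64.]
held [312. 103. 336. 150.]
hung [276. 127. 299. 174.]
```

Request:
play_rows(
  targets=[
    [[-0.004,0.02,0,0,0,0,-1],[0,0.02,0,0,0,0,-1],[0,0.02,0,0,0,0,-1],[0,0.015,0,0,0,0,-1],[0,0.007,0,0,0,0,-1]],
  ],
)

```text
time: 34.45
eef_pos: [0.5789, -0.2366, 0.235]
tcp_rot: [180.0, 0.0, 92.2]
contact_force: [0.4, 0.3, -0.3]
gripper_width: 0.345
grasp_force: 40.8
```

Request:
play_rows(
  targets=[
    [[0,0,0,0,0,0,-1],[0,0,0.01,0,0,0,-1],[0,0,0.01,0,0,0,-1],[0,0,0.01,0,0,0,-1],[0,0,0.006,0,0,0,-1]],
  ],
)

```text
time: 34.95
eef_pos: [0.5773, -0.2361, 0.1971]
tcp_rot: [-179.9, -0.0, 92.3]
contact_force: [0.1, -1.0, -1.6]
gripper_width: 0.349
grasp_force: 40.9
```

Request:
play_rows(
  targets=[
    [[0,0,0.004,0,0,0,-1],[0,0,0.002,0,0,0,-1],[0,0,0,0,0,0,-1],[0,0,0,0,0,0,-1]],
  ],
)

```text
time: 35.35
eef_pos: [0.5789, -0.2358, 0.1931]
tcp_rot: [180.0, 0.0, 92.3]
contact_force: [-0.0, 0.1, -1.9]
gripper_width: 0.344
grasp_force: 40.9
```

Request:
play_rows(
  targets=[
    [[0,-0.001,0.002,0,0,0,-1],[0,0,0.001,0,0,0,-1],[0,0,0,0,0,0,-1],[0,0,0,0,0,0,-1]],
  ],
)

```text
time: 35.75
eef_pos: [0.5776, -0.2359, 0.1898]
tcp_rot: [180.0, 0.0, 92.3]
contact_force: [0.2, -0.4, -1.8]
gripper_width: 0.348
grasp_force: 40.9
```

Request:
play_rows(
  targets=[
    [[0,0,0.001,0,0,0,-1],[0,0,0.0005,0,0,0,-1],[0,0,0,0,0,0,-1],[0,0,0,0,0,0,-1]],
  ],
)

```text
time: 36.15
eef_pos: [0.5778, -0.2359, 0.1886]
tcp_rot: [180.0, 0.0, 92.3]
contact_force: [-1.1, 0.1, 1.3]
gripper_width: 0.346
grasp_force: 41.2
```

Contact is at 0.1886, close to the predicted 0.188. Releasing.

Request:
play_rows(
  targets=[
    [[0,0,0.0005,0,0,0,-1],[0,0,0,0,0,0,-0.25],[0,0,0,0,0,0,-0.1],[0,0,0,0,0,0,0.1],[0,0,0,0,0,0,0.2]],
  ],
)

```text
time: 36.65
eef_pos: [0.5776, -0.2359, 0.1877]
tcp_rot: [-180.0, -0.0, 92.3]
contact_force: [-0.1, -0.4, 0.3]
gripper_width: 0.603
grasp_force: 0.0
```

Request:
play_rows(
  targets=[
    [[0,0,0,0,0,0,0.2],[0,0,-0.01,0,0,0,0.2],[0,0,-0.02,0,0,0,0.2],[0,0,-0.04,0,0,0,0.2],[0,0,-0.05,0,0,0,0.2]],
  ],
)

```text
time: 37.15
eef_pos: [0.5764, -0.2356, 0.308]
tcp_rot: [-179.8, -0.1, 92.3]
contact_force: [1.2, -0.2, 0.1]
gripper_width: 0.597
grasp_force: 0.0
```

Request:
play_rows(
  targets=[
    [[0,-0.04,-0.02,0,0,0,0.2],[0,-0.05,0,0,0,0,0.2],[0,-0.05,0,0,0,0,0.2],[0,-0.03,0,0,0,0,0.2],[0,0,0,0,0,0,0.2]],
  ],
)

```text
time: 37.65
eef_pos: [0.4037, -0.244, 0.328]
tcp_rot: [-179.8, 0.2, 92.0]
contact_force: [-0.2, -0.7, 0.4]
gripper_width: 0.598
grasp_force: 0.0
```

Request:
play_rows(
  targets=[
    [[0,0,0,0,0,0,0.2],[0,0,0,0,0,0,0.2],[0,0,0,0,0,0,0.2],[0,0,0,0,0,0,0.2],[0,0,0,0,0,0,0.2]],
  ],
)

```text
time: 38.15
eef_pos: [0.4085, -0.2421, 0.3276]
tcp_rot: [180.0, -0.1, 92.4]
contact_force: [-0.7, -0.1, -0.4]
gripper_width: 0.599
grasp_force: 0.0
```

Request:
play_rows(
  targets=[
    [[0,0,0,0,0,0,0.2],[0,0,0,0,0,0,0.2],[0,0,0,0,0,0,0.2],[0,0,0,0,0,0,0.2],[0,0,0,0,0,0,0.2]],
  ],
)

```text
time: 38.65
eef_pos: [0.4077, -0.2428, 0.3278]
tcp_rot: [180.0, 0.0, 92.3]
contact_force: [-0.2, 0.1, -0.0]
gripper_width: 0.595
grasp_force: 0.0
```

```bash
python3 - <<'E'
from h import *
P=None
for k in range(4):
    c=eyes.capture("side")
    print([(np.round(d["bbox"],1).tolist(),round(d['conf'],2)) for d in cut_out('dipper0',"side")])
    g=c["color"].astype(float)
    if P is not None: print('change',np.abs(cv2.blur(g,(3,3))-cv2.blur(P,(3,3)))[90:200,250:345].max())
    P=g
t=eyes.capture("top")
cv2.imwrite("pics/fin.png",cv2.convertScaleAbs(np.hstack([cv2.resize(c["color"][70:320,160:410,::-1],(400,400)),cv2.resize(t["color"][110:310,270:470,::-1],(400,400))]),alpha=1.4))
plan([0.5,0,.3],90)
E
```

```text
[([329.1, 250.6, 349.8, 296.1], 0.83), ([282.8, 127.7, 296.2, 170.6], 0.73), ([348.3, 171.4, 374.3, 213.6], 0.65), ([290.4, 110.8, 300.9, 155.8], 0.64)]
[([350.1, 167.8, 373.3, 215.8], 0.8), ([328.7, 249.0, 351.9, 292.1], 0.79), ([282.1, 127.3, 297.9, 170.5], 0.7), ([286.9, 113.9, 301.8, 155.6], 0.7)]
change 7.0
[([291.4, 113.5, 301.7, 156.6], 0.93), ([347.5, 170.3, 373.6, 215.6], 0.84), ([282.0, 126.8, 295.9, 170.0], 0.68), ([329.5, 249.1, 349.8, 294.6], 0.57)]
change 7.333333333333343
[([291.0, 112.1, 299.6, 153.3], 0.84), ([328.7, 250.8, 350.0, 295.0], 0.7), ([348.3, 168.6, 373.8, 215.1], 0.67), ([190.2, 161.1, 225.4, 216.1], 0.64), ([281.0, 127.7, 297.8, 170.8], 0.55), ([255.0, 95.7, 305.8, 185.7], 0.48), ([246.9, 136.6, 293.2, 242.7], 0.45)]
change 11.888888888888886
t 39.1 pos [ 0.4077 -0.2427  0.3278] rot [180.     0.    92.31] F [-0.5 -0.2 -0.2] w 0.603 q7 22
turn/5deg [0.   0.   0.46] shift [0.2427 0.0923 0.0278]
```

View pics/fin.png

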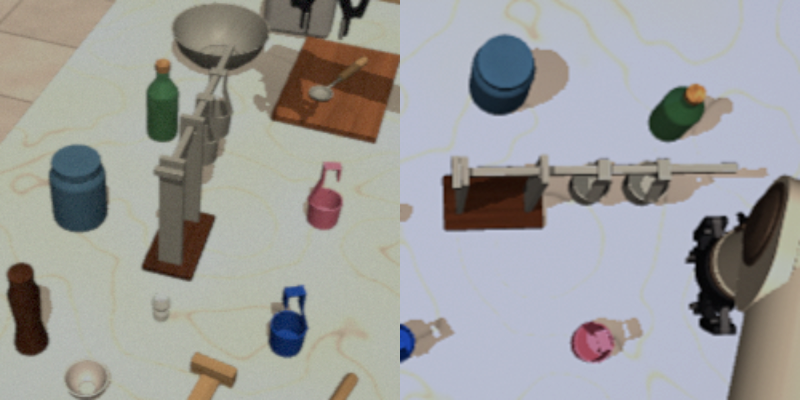

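Both dippers hang on the rail (top crop (590,180) and (648,180)), the handle is on the near post at (460,170), and the bystanders are in place. I'll let any swing die out, then hand in.

Request:
play_rows(
  targets=[
    [[0,-0.03,0,0,0,0,0.2],[0,0,0,0,0,0,0.2],[0,0,0,0,0,0,0.2],[0,0,0,0,0,0,0.2],[0,0,0,0,0,0,0.2]],
  ],
)

```text
time: 39.6
eef_pos: [0.3785, -0.2437, 0.328]
tcp_rot: [179.9, -0.0, 92.4]
contact_force: [-0.9, 0.1, 0.1]
gripper_width: 0.6
grasp_force: 0.0
```

Request:
play_rows(
  targets=[
    [[0,0,0,0,0,0,0.2],[0,0,0,0,0,0,0.2],[0,0,0,0,0,0,0.2],[0,0,0,0,0,0,0.2],[0,0,0,0,0,0,0.2]],
  ],
)

```text
time: 40.1
eef_pos: [0.3778, -0.2439, 0.3278]
tcp_rot: [180.0, -0.0, 92.3]
contact_force: [-0.7, -0.3, 0.3]
gripper_width: 0.602
grasp_force: 0.0
```

```bash
python3 - <<'E'
from h import *
A=[]
for k in range(60):
    A.append(eyes.capture("side")["color"][90:200,250:345].astype(float))
A=np.array(A); m=[A[i:i+10].mean(0) for i in range(0,60,10)]
print([round(cv2.blur(np.abs(m[i+1]-m[i]),(3,3)).max(),1) for i in range(5)])
B=A[-30:]; print('std of blurred px, max/median',*[round(float(f(np.std([cv2.blur(b,(3,3)) for b in B],0))),2) for f in(np.max,np.median)])
E
```

```text
[np.float64(2.1), np.float64(2.1), np.float64(2.7), np.float64(2.7), np.float64(2.9)]
std of blurred px, max/median 3.51 0.57
```

Request:
play_rows(
  targets=[
    [[0,0,0,0,0,0,0.2],[0,0,0,0,0,0,0.2],[0,0,0,0,0,0,0.2],[0,0,0,0,0,0,0.2],[0,0,0,0,0,0,0.2]],
  ],
)

```text
time: 43.6
eef_pos: [0.3778, -0.244, 0.3278]
tcp_rot: [180.0, -0.0, 92.3]
contact_force: [0.6, -0.3, -0.0]
gripper_width: 0.596
grasp_force: 0.0
```

Request:
play_rows(
  targets=[
    [[0,0,0,0,0,0,0.2],[0,0,0,0,0,0,0.2],[0,0,0,0,0,0,0.2],[0,0,0,0,0,0,0.2],[0,0,0,0,0,0,0.2]],
  ],
)

```text
time: 44.1
eef_pos: [0.3778, -0.244, 0.3278]
tcp_rot: [180.0, 0.0, 92.3]
contact_force: [0.4, 0.2, 0.3]
gripper_width: 0.6
grasp_force: 0.0
```

Request:
play_rows(
  targets=[
    [[0,0,0,0,0,0,0.2],[0,0,0,0,0,0,0.2],[0,0,0,0,0,0,0.2],[0,0,0,0,0,0,0.2],[0,0,0,0,0,0,0.2]],
  ],
)

```text
time: 44.6
eef_pos: [0.3778, -0.244, 0.3278]
tcp_rot: [180.0, -0.0, 92.3]
contact_force: [0.2, -0.3, 0.1]
gripper_width: 0.597
grasp_force: 0.0
```

Request:
play_rows(
  targets=[
    [[0,0,0,0,0,0,0.2],[0,0,0,0,0,0,0.2],[0,0,0,0,0,0,0.2],[0,0,0,0,0,0,0.2],[0,0,0,0,0,0,0.2]],
  ],
)

```text
time: 45.1
eef_pos: [0.3777, -0.2439, 0.3278]
tcp_rot: [-180.0, -0.0, 92.3]
contact_force: [-1.2, -0.5, 0.3]
gripper_width: 0.603
grasp_force: 0.0
```

Request:
play_rows(
  targets=[
    [[0,0,0,0,0,0,0.2],[0,0,0,0,0,0,0.2],[0,0,0,0,0,0,0.2],[0,0,0,0,0,0,0.2],[0,0,0,0,0,0,0.2]],
  ],
)

```text
time: 45.6
eef_pos: [0.3778, -0.244, 0.3278]
tcp_rot: [180.0, 0.0, 92.3]
contact_force: [0.3, 0.5, -0.3]
gripper_width: 0.602
grasp_force: 0.0
```

Request:
play_rows(
  targets=[
    [[0,0,0,0,0,0,0.2],[0,0,0,0,0,0,0.2],[0,0,0,0,0,0,0.2],[0,0,0,0,0,0,0.2],[0,0,0,0,0,0,0.2]],
  ],
)

```text
time: 46.1
eef_pos: [0.3778, -0.244, 0.3278]
tcp_rot: [180.0, 0.0, 92.3]
contact_force: [0.4, -0.7, -0.8]
gripper_width: 0.598
grasp_force: 0.0
```

```bash
python3 - <<'E'
from h import *
B=np.array([cv2.blur(eyes.capture("side")["color"].astype(float),(3,3)) for k in range(30)])
S=B.std(0).max(2)
def top(a,n): 
    i=np.argsort(S[a].ravel())[-5:]; print(n,[( int(j%S[a].shape[1])+a[1].start,int(j//S[a].shape[1])+a[0].start,round(float(S[a].ravel()[j]),2)) for j in i])
top(np.s_[90:200,250:345],'rail'); top(np.s_[160:220,345:380],'pink'); top(np.s_[290:420,220:310],'rest')
E
```

```text
rail [(300, 165, 2.21), (300, 166, 2.22), (300, 164, 2.32), (300, 163, 2.33), (301, 163, 2.36)]
pink [(365, 203, 0.97), (358, 190, 0.97), (364, 203, 0.98), (368, 195, 0.98), (368, 197, 0.99)]
rest [(242, 367, 1.14), (295, 305, 1.14), (243, 366, 1.16), (253, 372, 1.18), (242, 366, 1.24)]
```

A faint, decaying swing remains, so I'll wait a little longer.

Request:
play_rows(
  targets=[
    [[0,0,0,0,0,0,0.2],[0,0,0,0,0,0,0.2],[0,0,0,0,0,0,0.2],[0,0,0,0,0,0,0.2],[0,0,0,0,0,0,0.2]],
  ],
)

```text
time: 48.1
eef_pos: [0.3778, -0.244, 0.3278]
tcp_rot: [180.0, -0.0, 92.3]
contact_force: [0.5, -0.5, 0.3]
gripper_width: 0.601
grasp_force: 0.0
```

Request:
play_rows(
  targets=[
    [[0,0,0,0,0,0,0.2],[0,0,0,0,0,0,0.2],[0,0,0,0,0,0,0.2],[0,0,0,0,0,0,0.2],[0,0,0,0,0,0,0.2]],
  ],
)

```text
time: 48.6
eef_pos: [0.3778, -0.244, 0.3278]
tcp_rot: [180.0, 0.0, 92.3]
contact_force: [0.5, 0.0, 1.0]
gripper_width: 0.599
grasp_force: 0.0
```

Request:
play_rows(
  targets=[
    [[0,0,0,0,0,0,0.2],[0,0,0,0,0,0,0.2],[0,0,0,0,0,0,0.2],[0,0,0,0,0,0,0.2],[0,0,0,0,0,0,0.2]],
  ],
)

```text
time: 49.1
eef_pos: [0.3777, -0.244, 0.3278]
tcp_rot: [180.0, 0.0, 92.3]
contact_force: [0.1, 0.2, -0.5]
gripper_width: 0.601
grasp_force: 0.0
```

Request:
play_rows(
  targets=[
    [[0,0,0,0,0,0,0.2],[0,0,0,0,0,0,0.2],[0,0,0,0,0,0,0.2],[0,0,0,0,0,0,0.2],[0,0,0,0,0,0,0.2]],
  ],
)

```text
time: 49.6
eef_pos: [0.3778, -0.244, 0.3278]
tcp_rot: [180.0, 0.0, 92.3]
contact_force: [0.2, 0.6, -0.2]
gripper_width: 0.599
grasp_force: 0.0
```

Request:
play_rows(
  targets=[
    [[0,0,0,0,0,0,0.2],[0,0,0,0,0,0,0.2],[0,0,0,0,0,0,0.2],[0,0,0,0,0,0,0.2],[0,0,0,0,0,0,0.2]],
  ],
)

```text
time: 50.1
eef_pos: [0.3777, -0.244, 0.3278]
tcp_rot: [180.0, -0.0, 92.3]
contact_force: [-0.4, 0.2, 0.3]
gripper_width: 0.599
grasp_force: 0.0
```

Request:
play_rows(
  targets=[
    [[0,0,0,0,0,0,0.2],[0,0,0,0,0,0,0.2],[0,0,0,0,0,0,0.2],[0,0,0,0,0,0,0.2],[0,0,0,0,0,0,0.2]],
  ],
)

```text
time: 50.6
eef_pos: [0.3778, -0.244, 0.3278]
tcp_rot: [180.0, 0.0, 92.3]
contact_force: [-0.0, 0.2, -0.8]
gripper_width: 0.602
grasp_force: 0.0
```

Request:
play_rows(
  targets=[
    [[0,0,0,0,0,0,0.2],[0,0,0,0,0,0,0.2],[0,0,0,0,0,0,0.2],[0,0,0,0,0,0,0.2],[0,0,0,0,0,0,0.2]],
  ],
)

```text
time: 51.1
eef_pos: [0.3778, -0.244, 0.3278]
tcp_rot: [180.0, 0.0, 92.3]
contact_force: [0.4, -0.3, 0.2]
gripper_width: 0.598
grasp_force: 0.0
```

Request:
play_rows(
  targets=[
    [[0,0,0,0,0,0,0.2],[0,0,0,0,0,0,0.2],[0,0,0,0,0,0,0.2],[0,0,0,0,0,0,0.2],[0,0,0,0,0,0,0.2]],
  ],
)

```text
time: 51.6
eef_pos: [0.3778, -0.244, 0.3278]
tcp_rot: [180.0, 0.0, 92.3]
contact_force: [-0.1, -0.2, -0.5]
gripper_width: 0.602
grasp_force: 0.0
```

Request:
play_rows(
  targets=[
    [[0,0,0,0,0,0,0.2],[0,0,0,0,0,0,0.2],[0,0,0,0,0,0,0.2],[0,0,0,0,0,0,0.2],[0,0,0,0,0,0,0.2]],
  ],
)

```text
time: 52.1
eef_pos: [0.3777, -0.244, 0.3278]
tcp_rot: [-180.0, 0.0, 92.3]
contact_force: [0.5, -0.6, 0.3]
gripper_width: 0.599
grasp_force: 0.0
```

Request:
play_rows(
  targets=[
    [[0,0,0,0,0,0,0.2],[0,0,0,0,0,0,0.2],[0,0,0,0,0,0,0.2],[0,0,0,0,0,0,0.2],[0,0,0,0,0,0,0.2]],
  ],
)

```text
time: 52.6
eef_pos: [0.3778, -0.244, 0.3278]
tcp_rot: [180.0, -0.0, 92.3]
contact_force: [-0.0, -0.5, 0.7]
gripper_width: 0.602
grasp_force: 0.0
```

```bash
python3 - <<'E'
from h import *
B=np.array([cv2.blur(eyes.capture("side")["color"].astype(float),(3,3)) for k in range(14)])
S=B.std(0).max(2); print(S[90:200,250:345].max(),S[290:420,220:310].max())
print(arm.sign_off())
E
```

```text
1.89727364033603 1.3337348223944752
the job is handed in; nothing more can be done
None
```

The rail is fully home in both posts and both grey steel dippers hang on it, clear of the counter and all but still (at most a faint, fading swing at hand-in); the blue and pink look-alikes and the bystanders were left alone, and the job is handed in.

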